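# Collect the guide blocks on the carrying bar and stow them in the transport case

### The arm

A 6-joint arm with a two-finger parallel gripper is mounted at the origin on the work surface. World frame = base frame: x ahead of the robot, y to its left, z up, the work surface at z = 0. Lengths are in m, angles in rad, forces in N, time in s.
With the tool pointing down it reaches from about 0.35 to 0.975 m from the base axis. Payload 4.9 kg.
Tool frame: the origin (TCP) lies on the front face of the gripper's body, between the roots of the fingers; the fingertips stand ctrl.finger_overhang ahead of it and the grasp point (between the pads) lies 54 mm ahead of it (ctrl.finger_overhang is the distance from the TCP to the fingertips, in m); z points along the fingers, y is the line along which they close (so a half turn about z gives the same grasp; the last joint's range is limited). The gripper opens to 85 mm and grips with 20 to 120 N. Pads are 22 mm wide; open, the fingers measure 114 mm over their backs; the gripper's body (76 mm by 85 mm) begins 54 mm behind the grasp point. The pads swing forward as they close: fully open they stand 13 mm farther back than shut.
Start: joints at [1.193, 0.053, 1.613, -0, 1.476, -0.119], TCP at [0.16, 0.604, 0.304] pointing down, gripper open.
Joint ranges: [-3.01, 3.01], [-1.01, 2.22], [0.06, 2.58], [-1.02, 4.17], [0.09, 2.62], [-3.14, 3.14]. Speed limits (rad/s): [2.57, 2.57, 3.14, 3.14, 3.14, 3.14].

### API

Orientations are given as a rotation vector (axis times angle).
In Python, from station import ctrl, vision gives the robot as it stands. The module is installed in compiled form; this text tells all that it offers.
- The arm moves only by the tool drive_tool, never from a script. Its argument "rows" is a list of rows, each a list of 2 entries, a list of its own where there are three numbers: the shift along the tool's x, y, z in m, then the turn about the tool's z in rad. A call has 1 to 10 rows; each row shifts and turns the commanded pose from where the row before left it, along the tool's axes as they then stand; what a row does not reach is not made up. A row lasts 1/10 s, in which the tool goes at most 50 mm and 8.59 degrees, less where a joint would pass 70% of its speed; a pose out of reach is approached as far as the arm can. A call with a gripper value outside its range is refused whole. "jaw" is the closure, from 0 (fully open) to 1 (shut), set as the call begins (left out, the last holds). The fingers move at their own pace and stop on an object; "grip_force" is the grip in N (left out, the last holds). Time passes only in rows, so rows that do not move let the fingers close. It gives the time, the measured TCP pose, the force, the opening and the grip force at its end, in the units of the state.
- ctrl.get_obs(): the state, without advancing time (a new reading comes with each control period).
- vision.get_image(name): name is "side" or "top"; returns a dict with "image" (400x640x3 uint8, blue, green, red), "vertical_fov" (degrees; the focal length in pixels is half the picture's height over the tangent of half this angle, whatever the lens; pixels are square), "cx", "cy" (the principal point, pixels), "R" (3x3) and "t" (3): a world point X has camera coordinates R X + t. Camera axes: x right, y down, z forward; pixel columns grow to the right and rows downward; lengths in m; the calibration is good to about 2 mm. A picture is of the moment at which its call begins. There is no depth.
- ctrl.finish_job(): hands the job in; it is judged then, once.
The state is a dict: "t": time; "q": joint angles; "dq": joint speeds; "effort": joint torques, N m; "tool_pos": TCP position; "tool_rot": TCP orientation; "contact_force": force on the tool from outside, world axes, zero at the start; "wrist_torque": the same for the moment, N m; "opening": finger opening in m; "grip_force": force on a finger pad.
Only numpy, scipy, OpenCV 4.12 (cv2) and the standard library are available. Lean on these libraries where they do the work, as an engineer would, in place of code of your own. Each camera call takes 0.05 s, during which the arm holds its last target. There are 200 camera calls.

### The job

Stow the guide blocks of this bottling format in their transport case: slide the case's lock all the way to its open end stop, press the release so that the clear lid springs up, and let the lid come to rest. Then take the carrying bar by its handle, thread its rod through the holes of all the white blocks, lift them together off the bench as one stack, and set the bar with all the blocks on it upright on the floor of the case. Finally let go, press the lid shut until it latches, and slide the lock fully back; leave the bottles alone.

Things in the scene. Friction and masses are not known exactly. Their poses are not given: they have to be found in the camera images.
- case: transport case of grey plastic under a clear lid (shut at first), fixed to the bench, 100 (its x) x 300 (its y) x 70 high outside, walls and floor 5 thick, so 90 x 290 clear inside; origin under its centre on the bench, its x points away from the robot to the hinge side, y to the left along it. A ledge 56 deep runs along its front (-x) side with its top 36 above the bench; on it stand the lock's fin and, at the middle, the release pad.
- lock_grip (a point): point on the middle of the lock slide's fin (black, 16 in the case's x, 14 in its y, 36 tall), 6 below the fin's top and 67 above the bench, in front of the case (86 towards the robot from the case's middle). It slides along the case's +y, to the left. Push it with shut fingers against its -y face (36 or more free there, between fin and release pad, over a flat tongue whose top is 51 above the bench) or pinch it across its 16 mm (28 free between fin and case wall).
- lock (a joint): position of the lock slide, m: starts at 0 to 0.015 (locked: its steel tongue lies under the release pad and blocks it), fully back is 0, 0.060 at its open end stop; moves along the case's +y with 1.5 N of friction.
- release_top (a point): middle of the top of the black release pad (30 in the case's x, 30 in y) in front of the middle of the case, 88 from its centre and about 58 above the bench; behind it (towards the case, from 20 on) the latch hook stands up to 93 above the bench. Press straight down: about 4 N frees the lid after some 4 mm of travel (8 mm in all) and it springs back when let go. It cannot be pressed while locked.
- lid (a joint): angle of the clear plastic lid (hinged along the far, +x, top edge of the case; 104 x 304, 4 thick), rad: 0 shut; when released its spring throws it up and it sways for some seconds, coming to rest a little past upright, about 1.75; stop at 2.1. To shut it, push it over from behind with shut fingers and press its free edge down near the middle (about 10 N at the end) until the latch hook snaps over its front tongue; its top is then 75 above the bench.
- bar: carrying bar standing on the bench. Origin under the middle of its foot; its x points along the rod to the tip, z up. Black handle: foot 80 (x) x 56 (y) x 8 high; upright grip web 66 long (x from -38 to +28) x 14 thick (y), from 8 to 60 above the underside; stop plate 10 thick x 44 wide, up to 50 high, its front at x = 40. From there a round steel rod of 10 diameter, its axis 23 above the underside, ends at x = 215. 320 g.
- bar_grip (a point): where to grip the bar: the middle of its web, 48 above the underside at x = -5 of the bar, pinched across its 14 mm thickness (the bar's y); axes as the bar's
- bar_tip (a point): the round end of the bar's rod, x = 215, 23 above the underside, axes as the bar's. Blocks on the raised rod hang 7 lower than centred; with the rod at hole height they stand on the bench again, and the stop plate pushes them along without harm
- block0_eye (a point): a white plastic guide block standing on the bench to the right of the case, 55 g, with an 8 mm aluminium foot (its weight is low): 28 thick along its own x, 38 wide (y), 46 tall (z), with a round through-hole of 24 mm diameter along its x, roughly along the world y; this point is the middle of the hole and of the block, 23 above its underside. The rod may come from either side. 3 to 5 such blocks are there from start to start (absent ones read None)
- block1_eye (a point): a white plastic guide block standing on the bench to the right of the case, 55 g, with an 8 mm aluminium foot (its weight is low): 28 thick along its own x, 38 wide (y), 46 tall (z), with a round through-hole of 24 mm diameter along its x, roughly along the world y; this point is the middle of the hole and of the block, 23 above its underside. The rod may come from either side. 3 to 5 such blocks are there from start to start (absent ones read None)
- block2_eye (a point): a white plastic guide block standing on the bench to the right of the case, 55 g, with an 8 mm aluminium foot (its weight is low): 28 thick along its own x, 38 wide (y), 46 tall (z), with a round through-hole of 24 mm diameter along its x, roughly along the world y; this point is the middle of the hole and of the block, 23 above its underside. The rod may come from either side. 3 to 5 such blocks are there from start to start (absent ones read None)
- block3_eye (a point): a white plastic guide block standing on the bench to the right of the case, 55 g, with an 8 mm aluminium foot (its weight is low): 28 thick along its own x, 38 wide (y), 46 tall (z), with a round through-hole of 24 mm diameter along its x, roughly along the world y; this point is the middle of the hole and of the block, 23 above its underside. The rod may come from either side. 3 to 5 such blocks are there from start to start (absent ones read None)
- block4_eye (a point): a white plastic guide block standing on the bench to the right of the case, 55 g, with an 8 mm aluminium foot (its weight is low): 28 thick along its own x, 38 wide (y), 46 tall (z), with a round through-hole of 24 mm diameter along its x, roughly along the world y; this point is the middle of the hole and of the block, 23 above its underside. The rod may come from either side. 3 to 5 such blocks are there from start to start (absent ones read None)
- bottle0_mid (a point): small dropper bottle standing on the bench, 22 diameter, 66 tall; this point is half-way up; a bystander, leave it
- bottle1_mid (a point): small dropper bottle standing on the bench, 22 diameter, 66 tall; this point is half-way up; a bystander, leave it
- bottle2_mid (a point): small dropper bottle standing on the bench, 22 diameter, 66 tall; this point is half-way up; a bystander, leave it
Not all that is in view belongs to the job. What is shaped like the part that bears block3_eye but blue or red is not meant.

How it is judged:
By the outcome, as a careful person would: the job done as asked, in the order asked, and still so for the second after the job is handed in, with the robot touching nothing.
Of block0, block1, block2, block3, block4 only 3 to 5 are there at a start; the rules pass over those that are not, and their reading is None.
At some moment in a run one of block0, block1, block2, block3, block4, bar may be knocked a few centimetres aside while the robot is not near it.
It also fails if it takes over 200 s, if anything falls off the work surface, if the arm or the gripper's body presses on something with over 40 N, if the wrist force passes 120 N, or if a joint passes its speed limit or range.

## Working session

There is one attempt and no reset: what is moved stays moved. The work goes in short steps, Python scripts to look and compute and a tool call to move; the robot and the scene stay as the last step left them, time stands still between calls to the robot, and variables do not carry over. Pictures are saved under pics/ and viewed, at most 14 in all, crops included, and the job is handed in when it is done.

Besides the shell and the picture viewer there is one more tool, called after "Request:" by a JSON object that holds its "method" and its "body", one argument or row to a line. drive_tool: Moves the arm, as the interface text tells. Its arguments: {"type":"object","properties":{"rows":{"type":"array","items":{"type":"array"}},"jaw":{"type":"number"},"grip_force":{"type":"number"}},"required":["rows"]}

```bash
mkdir -p pics; cat > h.py <<'E'
import numpy as np, cv2
from station import ctrl, vision
from scipy.spatial.transform import Rotation as Ro
def snap(n):
    d=vision.get_image(n); im=d["image"]; f=im.shape[0]/2/np.tan(np.radians(d["vertical_fov"])/2)
    return im,(f,d["cx"],d["cy"],np.array(d["R"]),np.array(d["t"]))
def proj(c,X):
    f,cx,cy,R,t=c; p=R@np.array(X,float)+t; return np.array([cx+f*p[0]/p[2],cy+f*p[1]/p[2]])
def ray(c,u,v):
    f,cx,cy,R,t=c; return -R.T@t, R.T@np.array([(u-cx)/f,(v-cy)/f,1.])
def onz(c,u,v,z):
    o,d=ray(c,u,v); return o+d*(z-o[2])/d[2]
def tri(c1,p1,c2,p2):
    o1,d1=ray(c1,*p1);o2,d2=ray(c2,*p2)
    s=np.linalg.lstsq(np.c_[d1,-d2],o2-o1,rcond=None)[0]
    a=o1+d1*s[0];b=o2+d2*s[1]; return (a+b)/2,np.linalg.norm(a-b)
E
python3 - <<'E'
from h import *
for n in("top","side"):
    im,c=snap(n); cv2.imwrite(f"pics/{n}0.png",im); print(n,c[0],c[1],c[2],"cam",(-c[3].T@c[4]).round(3),c[3].round(3).tolist())
o=ctrl.get_obs(); print({k:np.round(v,3) for k,v in o.items()},ctrl.finger_overhang)
print(Ro.from_rotvec(o["tool_rot"]).as_matrix().round(3))
E
```

```text
top 394.5733982588142 318.02891470616504 199.45638935509064 cam [ 0.324 -0.011  1.181] [[0.083, -0.997, 0.003], [-0.976, -0.082, -0.201], [0.2, 0.014, -0.98]]
side 403.8281471347486 315.7206199478319 191.4522283135748 cam [0.394 0.731 0.537] [[-0.975, -0.224, -0.013], [-0.107, 0.515, -0.85], [0.197, -0.827, -0.526]]
{'t': np.float64(0.1), 'q': array([ 1.193,  0.053,  1.614,  0.   ,  1.476, -0.119]), 'dq': array([-0.001, -0.001, -0.003, -0.001,  0.001,  0.   ]), 'effort': array([ 1.0000e-03, -3.9491e+01, -3.7136e+01, -0.0000e+00,  4.0000e-03,
       -0.0000e+00]), 'tool_pos': array([0.16 , 0.604, 0.303]), 'tool_rot': array([-4.050e-01, -3.115e+00,  3.000e-03]), 'contact_force': array([-0.472,  0.636,  0.861]), 'wrist_torque': array([ 0.006, -0.039,  0.019]), 'grip_force': np.float64(0.0), 'opening': np.float64(0.086)} 0.0726
[[-0.967  0.256 -0.001]
 [ 0.256  0.967 -0.002]
 [ 0.    -0.002 -1.   ]]
```

View pics/top0.png

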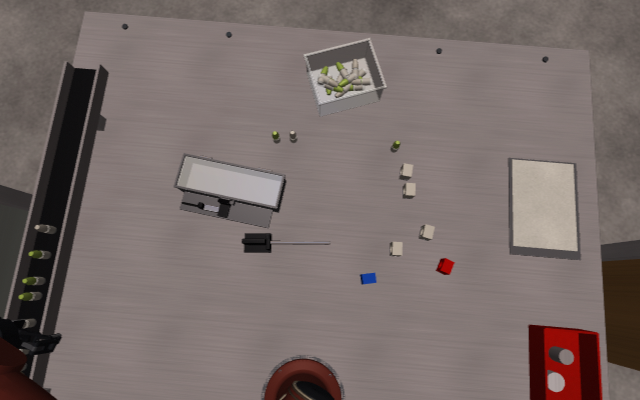

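View pics/side0.png

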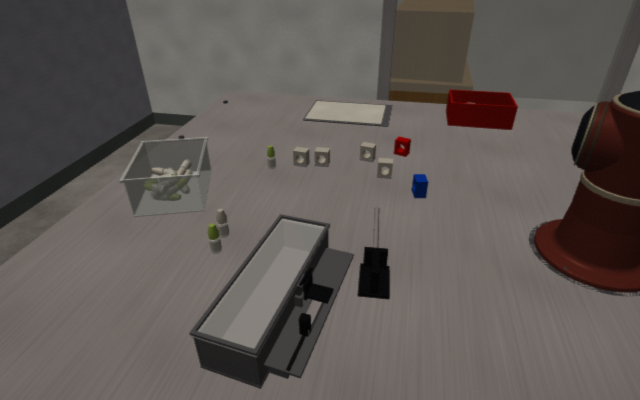

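Top: white blocks at (406,170), (409,190), (427,232) and (396,249). The red one at (445,266), the blue one at (369,278) and the white pieces in the bin at (345,80) are decoys. The bar is at (257,243) with its rod tip at (330,243), and the case is at (230,185). Side: the fin is at (305,324), the pad at (317,293), and the bottles at (214,237), (222,222) and (271,157). Next I take one close crop of all of these.

```bash
python3 - <<'E'
from h import *
t,ct=snap("top"); s,cs=snap("side")
a=cv2.resize(t[145:265,170:300],None,fx=3,fy=3,interpolation=2)
b=cv2.resize(t[150:290,350:460],None,fx=3,fy=3,interpolation=2)
e=cv2.resize(s[200:385,195:400],None,fx=1.95,fy=1.3,interpolation=2)
M=np.zeros((600,800,3),np.uint8); M[:360,:390]=a; M[:420,400:730]=b; M[360:600,:399]=e[:240,:399]
cv2.imwrite("pics/m1.png",M)
hsv=cv2.cvtColor(t,cv2.COLOR_BGR2HSV)
g=t[150:290,350:460].astype(int); print("bench",t[300,450],t[250,200])
m=((hsv[...,2]>185)&(hsv[...,1]<40)).astype(np.uint8)
n,l,st,ce=cv2.connectedComponentsWithStats(m)
for i in range(1,n):
    if 15<st[i,4]<800 and 350<ce[i][0]<460: print("top",st[i],ce[i].round(1),onz(ct,*ce[i],.046).round(4), t[int(ce[i][1]),int(ce[i][0])])
E
```

```text
bench [119 121 132] [118 121 132]
top [358  59  10  12  68] [362.1  64.6] [ 1.0011 -0.098   0.046 ] [173 179 188]
top [363  73   7   5  18] [366.4  75.8] [ 0.9637 -0.114   0.046 ] [174 180 187]
top [362  85  13   7  36] [368.4  87.9] [ 0.923  -0.1224  0.046 ] [175 181 188]
top [343  91  18   6  45] [351.6  92.8] [ 0.9021 -0.0712  0.046 ] [179 184 189]
```

View pics/m1.png

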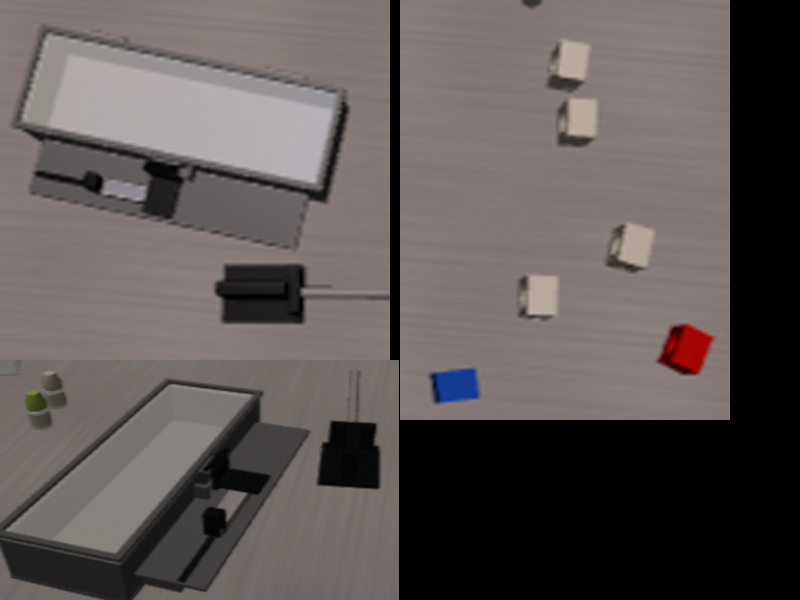

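```bash
cat > meas.py <<'E'
from h import *
def blocks(t,ct,roi=(150,350,290,470),show=True):
    up=cv2.resize(t,None,fx=4,fy=4,interpolation=cv2.INTER_CUBIC)
    hsv=cv2.cvtColor(up,cv2.COLOR_BGR2HSV); m=((hsv[...,2]>165)&(hsv[...,1]<70)).astype(np.uint8)
    k=np.zeros_like(m); y0,x0,y1,x1=roi; k[4*y0:4*y1,4*x0:4*x1]=1; m&=k
    out=[]
    for c in cv2.findContours(m,cv2.RETR_EXTERNAL,cv2.CHAIN_APPROX_NONE)[0]:
        if cv2.contourArea(c)<300: continue
        P=np.array([onz(ct,(u-1.5)/4,(v-1.5)/4,.046)[:2]*1000 for u,v in c[:,0]],np.float32)
        r=cv2.minAreaRect(P); b=cv2.boxPoints(r); e=[b[1]-b[0],b[2]-b[1]]
        e=sorted(e,key=lambda v:np.linalg.norm(v)); a=e[0]; a=a*np.sign(-a[1])  # short edge = hole axis, toward -y
        out.append((np.array(r[0]),np.degrees(np.arctan2(a[0],-a[1]))))
        if show: print("block px",(c[:,0].mean(0)/4).round(1),"c mm",np.round(r[0],1),"size",np.linalg.norm(e,axis=1).round(1),"axis deg (x per -y)",round(float(out[-1][1]),1))
    return out
E
python3 - <<'E'
from meas import *
t,ct=snap("top"); s,cs=snap("side")
print(t[165:176,400:414,2])
blocks(t,ct)
C=[onz(ct,170+u/3,145+v/3,.07)[:2] for u,v in((43,27),(347,92),(323,192),(13,127))]
C=np.array(C);print("rim TL TR BR BL",C.round(4).tolist(),"c",C.mean(0).round(4))
print("len",[np.linalg.norm(C[i]-C[(i+1)%4]).round(3) for i in range(4)])
for a,b in((0,1),(3,2)): d=C[a]-C[b]; print("y axis deg",np.degrees(np.arctan2(-d[0],d[1])).round(2))
for nm,p,q in(("fin",(201,205.7),(305,319)),):
    print(nm,onz(ct,*p,.073),tri(ct,p,cs,q))
print("pad",onz(ct,224.3,209.5,.058))
# bar: dark mask
m=(t.max(2)<45).astype(np.uint8); 
sub=np.zeros_like(m); sub[228:262,236:275]=m[228:262,236:275]
for z in(0,.008,.06):
    c=max(cv2.findContours(sub,0,1)[0],key=cv2.contourArea); P=np.array([onz(ct,*p,z)[:2]*1000 for p in c[:,0]],np.float32); print("bar",z,cv2.minAreaRect(P))
g=t[236:250,268:336].max(2).astype(int); print(g[:,::6]); 
E
```

```text
[[133 124  92 136 184 185 184 184 184 183 184 183 178 153]
 [134 105  71 141 184 184 185 184 184 184 183 184 173 149]
 [109  71  77 145 184 184 184 184 183 184 184 183 169 144]
 [106  73  88 146 185 184 185 184 183 183 184 184 167 139]
 [101  92 115 157 185 184 185 184 184 183 184 184 163 137]
 [112 114 139 170 185 185 184 184 183 183 184 179 158 138]
 [131 132 135 170 184 184 185 184 184 184 183 178 157 136]
 [149 150 144 184 185 185 185 184 184 183 183 178 156 135]
 [132 132 136 184 184 184 184 184 183 183 184 172 147 133]
 [122 116 142 183 184 184 184 184 184 183 184 168 143 136]
 [ 77  61  72 120 150 166 180 181 181 182 183 167 141 135]]
block px [397.5 248.4] c mm [ 433.6 -233.4] size [26.4 37.1] axis deg (x per -y) 0.5
block px [428.9 231.6] c mm [ 489.4 -321.6] size [25.5 36.2] axis deg (x per -y) -11.0
block px [410.8 188.9] c mm [ 611.7 -265.1] size [26.1 36.1] axis deg (x per -y) -0.1
block px [407.8 169.7] c mm [ 669.4 -253.9] size [26.5 36.4] axis deg (x per -y) -5.1
rim TL TR BR BL [[0.654, 0.4074], [0.6135, 0.1039], [0.5135, 0.1169], [0.5518, 0.421]] c [0.5832 0.2623]
l
[... 616 characters left out ...]
128 129 132 134 132 132 133 134 135]
 [ 33 129 128 126 129 132 134 134 133 133 133 134]
 [ 32 128 126 129 129 130 132 134 136 136 134 135]
 [ 38 128 125 126 129 133 133 132 135 136 136 137]
 [ 35  98 111 128 128 132 133 135 134 133 136 137]
 [ 36 130 128 128 131 127 131 135 122 123 119 135]
 [ 35 137 138 143 143 143 144 142 142 144 135 134]
 [ 34  98  99 100 103 105 106 108 110 112 114 135]
 [ 33 100 101 100  93  83  85  90  93  95  86 140]
 [ 33 128 126 127 130 131 131 132 133 136 137 139]
 [ 33 131 130 129 130 132 132 131 134 134 136 137]
 [ 31 128 129 131 132 133 134 133 135 135 135 136]
 [ 30 128 128 129 131 133 135 136 136 136 135 137]
 [  4 129 128 129 129 131 133 135 137 138 137 137]]
```

Request:
{"method": "drive_tool", "body": {
  "rows": [
    [[0,0,0],0.144],
    [[0,0,0],0.144],
    [[0,0,0],0.144],
    [[0,0,0],0.144],
    [[0,0,0],0.144],
    [[0,0,0],0.144],
    [[0,0,0],0.144],
    [[0,0,0],0.144],
    [[0,0,0],0.144],
    [[0,0,0],0.144]
  ],
  "jaw": 1,
  "grip_force": 30
}}

```text
t: 1.3
tool_pos: [0.1599, 0.6041, 0.3038]
tool_rot: [2.365, 2.068, -0.0]
contact_force: [0.5, 0.6, 0.0]
opening: 0.0001
grip_force: 0.0
```

```bash
cat > go.py <<'E'
from h import *
# case frame
CC=np.array([.583,.262]); A=np.radians(-7.4); CX=np.array([np.cos(A),np.sin(A)]); CY=np.array([-np.sin(A),np.cos(A)])
def case(x,y,z): return np.r_[CC+x*CX+y*CY,z]
def rel(P,psi=None):
    o=ctrl.get_obs(); M=Ro.from_rotvec(o["tool_rot"]).as_matrix(); d=M.T@(np.array(P)-o["tool_pos"])
    p=np.degrees(np.arctan2(M[1,1],M[0,1])); print("tool",o["tool_pos"].round(4),"psi",p.round(2),"open",round(float(o["opening"]),4),"F",o["contact_force"].round(1),"zaxis",M[:,2].round(3))
    print("  tool shift",d.round(4),"" if psi is None else f"turn {np.radians(p-psi):.4f}")
E
python3 - <<'E'
from go import *
rel(case(-.086,.038,.20),-7.4)
E
```

```text
tool [0.1599 0.6041 0.3038] psi -7.67 open 0.0001 F [0.5 0.6 0. ] zaxis [-0. -0. -1.]
  tool shift [-0.2449  0.3788  0.1038] turn -0.0047
```

Request:
{"method": "drive_tool", "body": {
  "rows": [
    [[-0.0245,0.038,0.01],0],
    [[-0.0245,0.038,0.01],0],
    [[-0.0245,0.038,0.01],0],
    [[-0.0245,0.038,0.01],0],
    [[-0.0245,0.038,0.01],0],
    [[-0.0245,0.038,0.01],0],
    [[-0.0245,0.038,0.01],0],
    [[-0.0245,0.038,0.01],0],
    [[-0.0245,0.037,0.01],-0.005],
    [[-0.0245,0.037,0.01],0]
  ]
}}

```text
t: 2.3
tool_pos: [0.5049, 0.3117, 0.2037]
tool_rot: [2.354, 2.081, 0.001]
contact_force: [0.6, 0.0, 0.4]
opening: -0.0001
grip_force: 0.0
```

```bash
python3 - <<'E'
from go import *
rel(case(-.086,.038,.135),-7.4)
s,cs=snap("side"); t,ct=snap("top")
a=cv2.resize(s[200:385,195:400],None,fx=2.4,fy=2.4,interpolation=2)
M=np.zeros((600,800,3),np.uint8); M[:444,:492]=a; M[:300,500:800]=cv2.resize(t[150:250,165:265],None,fx=3,fy=3)
cv2.imwrite("pics/m2.png",M)
E
```

```text
tool [0.5049 0.3117 0.2037] psi -7.05 open -0.0001 F [0.6 0.  0.4] zaxis [ 0.  0. -1.]
  tool shift [-0.0012 -0.0022  0.0687] turn 0.0060
```

View pics/m2.png

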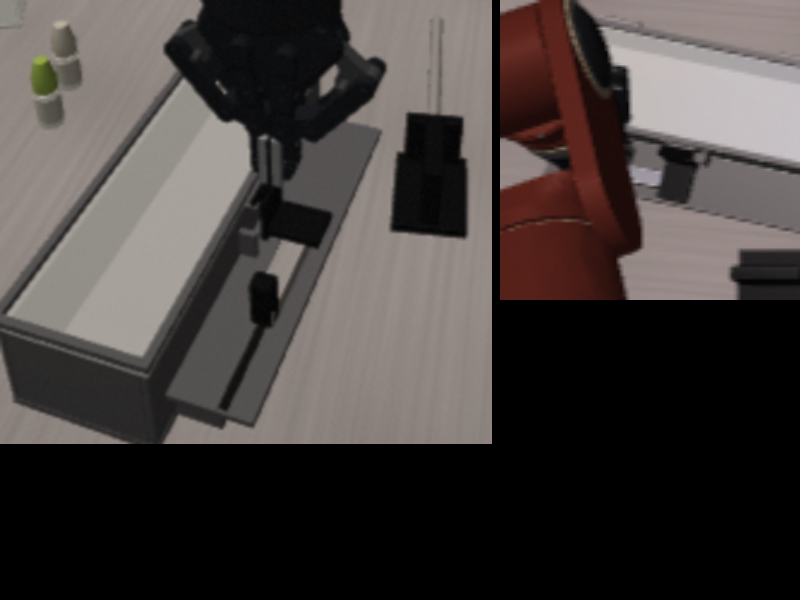

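The fingertips at side px (308,269) are between the pad (px 318,292) and the fin (px 305,323). The lane below is free, so I go down.

Request:
{"method": "drive_tool", "body": {
  "rows": [
    [[-0.001,-0.002,0.02],0.006],
    [[0,0,0.02],0],
    [[0,0,0.015],0],
    [[0,0,0.01],0],
    [[0,0,0],0]
  ]
}}

```text
t: 2.9
tool_pos: [0.5004, 0.3123, 0.1371]
tool_rot: [-2.359, -2.074, 0.005]
contact_force: [1.0, -0.0, -0.4]
opening: -0.0001
grip_force: 0.0
```

```bash
python3 - <<'E'
from go import *
rel(case(-.086,.100,.135),-7.4)
o=ctrl.get_obs()
s,cs=snap("side"); p=o["tool_pos"]
print(proj(cs,p-[0,0,.0726]),proj(cs,p-[0,0,.0856]))
cv2.imwrite("pics/m3.png",cv2.resize(s[200:360,220:400],None,fx=3.5,fy=3.5,interpolation=2))
E
```

```text
tool [0.5004 0.3123 0.1371] psi -7.36 open -0.0001 F [ 1.  -0.  -0.4] zaxis [-0.003 -0.001 -1.   ]
  tool shift [0.0608 0.0024 0.002 ] turn 0.0007
[313.23497862 305.9429471 ] [313.36960076 311.8518513 ]
```

View pics/m3.png

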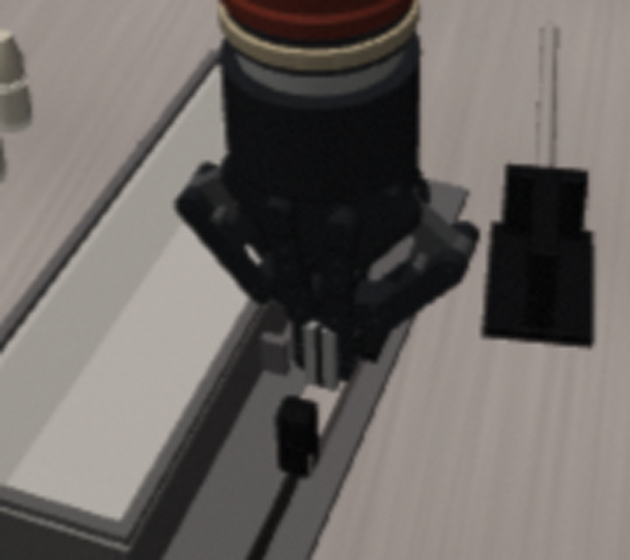

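The tips are at px (312,310), which matches the prediction for a height of about 0.064. The fin's near face is ahead with about 7 mm free. I go down 4 mm and push.

Request:
{"method": "drive_tool", "body": {
  "rows": [
    [[0,0.002,0.004],0],
    [[0.007,0,0],0],
    [[0.007,0,0],0],
    [[0.007,0,0],0],
    [[0.007,0,0],0],
    [[0.007,0,0],0],
    [[0.007,0,0],0],
    [[0.007,0,0],0],
    [[0.006,0,0],0],
    [[0,0,0],0]
  ]
}}

```text
t: 3.95
tool_pos: [0.5106, 0.3676, 0.1348]
tool_rot: [-2.359, -2.074, -0.001]
contact_force: [-0.3, 0.1, -0.7]
opening: -0.0002
grip_force: 0.0
```

Request:
{"method": "drive_tool", "body": {
  "rows": [
    [[0.002,0,0],0],
    [[0.002,0,0],0],
    [[0.002,0,0],0],
    [[0.001,0,0],0],
    [[0,0,0],0]
  ]
}}

```text
t: 4.45
tool_pos: [0.5114, 0.3736, 0.1346]
tool_rot: [-2.36, -2.073, 0.001]
contact_force: [-0.7, -0.9, -0.7]
opening: 0.0002
grip_force: 0.5
```

```bash
python3 - <<'E'
from go import *
rel(case(-.086,.100,.135),-7.4)
E
```

```text
tool [0.5114 0.3736 0.1346] psi -7.39 open 0.0002 F [-0.7 -0.9 -0.7] zaxis [-0.001 -0.    -1.   ]
  tool shift [-0.0014 -0.0006 -0.0004] turn 0.0001
```

Request:
{"method": "drive_tool", "body": {
  "rows": [
    [[0.002,0,0],0],
    [[0.002,0,0],0],
    [[0.002,0,0],0],
    [[0,0,0],0]
  ]
}}

```text
t: 4.85
tool_pos: [0.5118, 0.3753, 0.1347]
tool_rot: [2.355, 2.07, -0.018]
contact_force: [-5.9, -19.0, 8.1]
opening: -0.0001
grip_force: 9.7
```

Request:
{"method": "drive_tool", "body": {
  "rows": [
    [[0.002,0,0],0],
    [[0.001,0,0],0],
    [[0.001,0,0],0],
    [[0,0,0],0]
  ]
}}

```text
t: 5.25
tool_pos: [0.5121, 0.3763, 0.1347]
tool_rot: [2.352, 2.067, -0.029]
contact_force: [-7.7, -30.4, 15.9]
opening: 0.0003
grip_force: 15.8
```

The lock is at its end stop, since the force rose to 30 N while it stayed put. I back off, lift, go above the pad, and turn the gripper so its linkage stays clear of the lid's swing.

Request:
{"method": "drive_tool", "body": {
  "rows": [
    [[-0.012,0,0],0],
    [[0,0,-0.025],0],
    [[0,0,-0.025],0],
    [[-0.03,-0.002,0],0],
    [[-0.03,-0.002,0],0],
    [[-0.03,-0.002,0],0],
    [[0,0,0],0]
  ]
}}

```text
t: 5.95
tool_pos: [0.4934, 0.2811, 0.1849]
tool_rot: [2.363, 2.07, 0.0]
contact_force: [0.1, 0.0, -0.4]
opening: -0.0002
grip_force: 0.0
```

Request:
{"method": "drive_tool", "body": {
  "rows": [
    [[0,0,0],-0.149],
    [[0,0,0],-0.149],
    [[0,0,0],-0.149],
    [[0,0,0],-0.149],
    [[0,0,0],-0.149],
    [[0,0,0],-0.149],
    [[0,0,0],-0.149],
    [[0,0,0],-0.149],
    [[0,0,0],-0.149],
    [[0,0,0],-0.149]
  ]
}}

```text
t: 6.95
tool_pos: [0.4942, 0.2842, 0.1853]
tool_rot: [0.319, 3.124, 0.003]
contact_force: [0.0, -0.0, -0.8]
opening: -0.0003
grip_force: 0.0
```

```bash
python3 - <<'E'
from go import *
rel(case(-.092,0,.135),82.6)
t,ct=snap("top"); s,cs=snap("side")
M=np.zeros((600,800,3),np.uint8); M[:480,:480]=cv2.resize(s[200:360,220:380],None,fx=3,fy=3,interpolation=2); M[:300,490:790]=cv2.resize(t[150:250,165:265],None,fx=3,fy=3)
cv2.imwrite("pics/m4.png",M)
E
```

```text
tool [0.4942 0.2842 0.1853] psi 78.35 open -0.0003 F [ 0.  -0.  -0.8] zaxis [ 0.001  0.002 -1.   ]
  tool shift [ 0.0004 -0.0107  0.0503] turn -0.0742
```

View pics/m4.png

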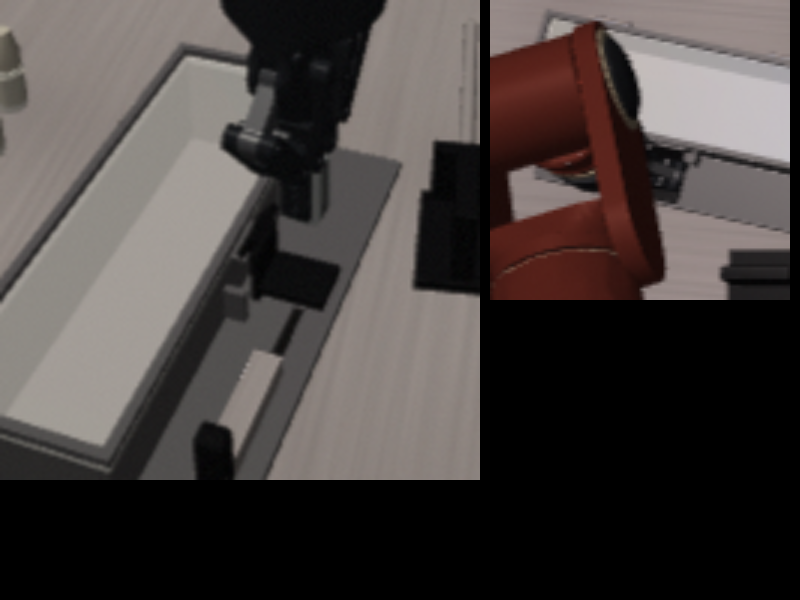

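The steel tongue, px (300,325) in the side view, now clears the pad at px (318,292). I press.

Request:
{"method": "drive_tool", "body": {
  "rows": [
    [[0,-0.0105,0.01],-0.074],
    [[0,0,0.02],0],
    [[0,0,0.015],0],
    [[0,0,0.005],0],
    [[0,0,0],0]
  ]
}}

```text
t: 7.55
tool_pos: [0.4911, 0.2729, 0.1338]
tool_rot: [-0.214, -3.132, 0.001]
contact_force: [-0.1, -0.7, 1.0]
opening: -0.0001
grip_force: 0.0
```

Request:
{"method": "drive_tool", "body": {
  "rows": [
    [[0,0,0.003],0],
    [[0,0,0.002],0],
    [[0,0,0.002],0],
    [[0,0,0.002],0],
    [[0,0,0.002],0],
    [[0,0,0],0]
  ]
}}

```text
t: 8.15
tool_pos: [0.4914, 0.2732, 0.124]
tool_rot: [-0.213, -3.134, -0.001]
contact_force: [-3.3, 2.0, 4.1]
opening: 0.0003
grip_force: 2.5
```

```bash
python3 - <<'E'
from go import *
rel(case(-.092,0,.135),82.6)
s,cs=snap("side"); cv2.imwrite("pics/m5.png",s)
E
```

```text
tool [0.4914 0.2732 0.124 ] psi 82.22 open 0.0003 F [-3.3  2.   4.1] zaxis [-0.     0.001 -1.   ]
  tool shift [-0.0002  0.0007 -0.011 ] turn -0.0067
```

View pics/m5.png

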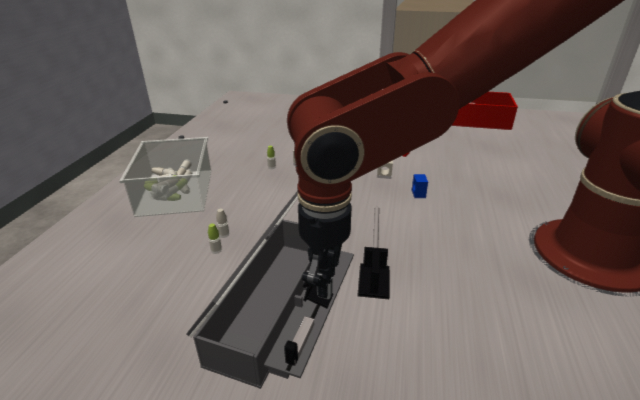

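The case floor has gone darker, so the lid is off it. I retract upward and toward the robot, and turn back for the bar while the lid settles.

Request:
{"method": "drive_tool", "body": {
  "rows": [
    [[0,0,-0.02],0],
    [[0,0,-0.04],0],
    [[0.02,0,-0.04],0],
    [[0.03,0,-0.04],0],
    [[0.04,0,-0.04],0],
    [[0.04,0,0],0],
    [[0,0,0],0]
  ],
  "jaw": 0
}}

```text
t: 8.9
tool_pos: [0.3653, 0.2902, 0.3005]
tool_rot: [0.209, 3.131, 0.002]
contact_force: [0.8, -0.1, -0.4]
opening: 0.0849
grip_force: 0.0
```

Request:
{"method": "drive_tool", "body": {
  "rows": [
    [[0,0,0],0.149],
    [[0,0,0],0.149],
    [[0,0,0],0.149],
    [[0,0,0],0.149],
    [[0,0,0],0.149],
    [[0,0,0],0.149],
    [[0,0,0],0.149],
    [[0,0,0],0.149],
    [[0,0,0],0.149],
    [[0,0,0],0.149]
  ]
}}

```text
t: 9.9
tool_pos: [0.3681, 0.2893, 0.2983]
tool_rot: [2.288, 2.151, -0.001]
contact_force: [0.5, -0.8, 0.6]
opening: 0.0852
grip_force: 0.0
```

Request:
{"method": "drive_tool", "body": {
  "rows": [
    [[0.05,0,0],0],
    [[0.05,0,0],0],
    [[0.05,0,0],0],
    [[0.05,0,0],0],
    [[0,0,0],0],
    [[0,0,0],0],
    [[0,0,0],0],
    [[0,0,0],0],
    [[0,0,0],0],
    [[0,0,0],0]
  ]
}}

```text
t: 10.9
tool_pos: [0.3786, 0.4888, 0.2999]
tool_rot: [2.283, 2.158, 0.002]
contact_force: [0.3, 0.8, -0.5]
opening: 0.0854
grip_force: 0.0
```

```bash
python3 - <<'E'
from go import *
t,ct=snap("top"); s,cs=snap("side")
M=np.zeros((600,800,3),np.uint8); M[:315,:500]=cv2.resize(s,(500,315)); M[:300,500:800]=cv2.resize(t[100:250,160:310],None,fx=2,fy=2); 
M[320:600,:760]=cv2.resize(t[200:270,160:350],None,fx=4,fy=4)
cv2.imwrite("pics/m6.png",M); rel([.4,.17,.2],0)
E
```

```text
tool [0.3785 0.4891 0.2997] psi -3.19 open 0.0849 F [-0.3  0.8 -0.5] zaxis [ 0.001  0.    -1.   ]
  tool shift [-0.3174  0.0391  0.0995] turn -0.0556
```

View pics/m6.png

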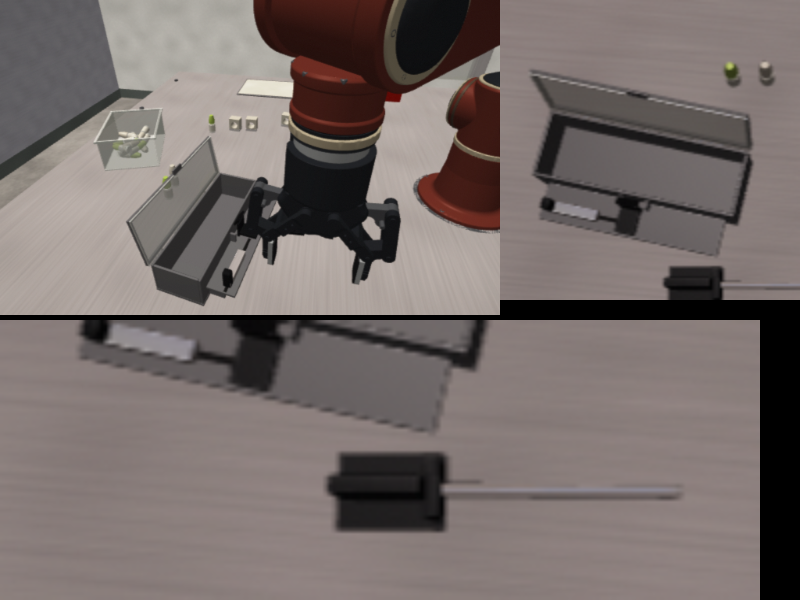

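Lid open and leaning back past upright, bar in place (web top centre at px (253.5,241.5), tip at px (330.5,243)).

```bash
python3 - <<'E'
from meas import *
from go import rel
t,ct=snap("top"); f=lambda u,v:(160+u/4-.375,200+(v-320)/4-.375)
up=t.max(2).astype(float)
# rod line: bright or dark stripe centroid per column
pts=[]
for u in range(276,328,4):
    col=up[238:250,u]; w=np.abs(col-np.median(up[230:256,u])); w[w<8]=0; pts.append((u,238+(w*np.arange(12)).sum()/w.sum()))
print(np.round(pts,1).tolist())
a=onz(ct,*f(445,491),.023);b=onz(ct,*f(682,492),.023);print("rod",a,b,np.linalg.norm(b-a),"deg",np.degrees(np.arctan2(b[0]-a[0],-(b[1]-a[1]))))
w0=onz(ct,*f(328,486),.06);w1=onz(ct,*f(421,486),.06);print("web",w0,w1,np.linalg.norm(w1-w0),(w0+w1)/2)
for c in((338,453),(445,453),(445,529),(336,529)): print(onz(ct,*f(*c),.008))
blocks(t,ct)
rel([.4,.17,.2],0)
E
```

```text
[[276.0, 242.2], [280.0, 242.6], [284.0, 243.3], [288.0, 243.2], [292.0, 243.3], [296.0, 243.4], [300.0, 243.4], [304.0, 243.4], [308.0, 243.5], [312.0, 243.4], [316.0, 243.1], [320.0, 243.1], [324.0, 243.2]]
rod [0.42106066 0.13188329 0.023     ] [ 0.43482072 -0.04119463  0.023     ] 0.1736240366543435 deg 4.545574207917417
web [0.41454416 0.21036864 0.06      ] [0.42004852 0.14464806 0.06      ] 0.06595067601808893 [0.41729634 0.17750835 0.06      ]
[0.44380092 0.21622784 0.008     ]
[0.45046088 0.13676926 0.008     ]
[0.39445629 0.13073873 0.008     ]
[0.38774849 0.21090571 0.008     ]
block px [397.6 248.4] c mm [ 433.7 -233.2] size [27.2 36.8] axis deg (x per -y) 2.3
block px [428.9 231.5] c mm [ 489.6 -321.7] size [26.7 37.1] axis deg (x per -y) -10.7
block px [410.8 188.9] c mm [ 611.7 -264.8] size [26.6 36.5] axis deg (x per -y) 1.5
block px [407.8 169.6] c mm [ 669.6 -254.1] size [27.5 37.4] axis deg (x per -y) -4.5
tool [0.3785 0.4892 0.2996] psi -3.18 open 0.0854 F [0.2 0.5 0.2] zaxis [ 0.  0. -1.]
  tool shift [-0.3175  0.0391  0.0995] turn -0.0554
```

Request:
{"method": "drive_tool", "body": {
  "rows": [
    [[0,0,0],-0.135],
    [[-0.04,0.002,0],0],
    [[-0.04,0.002,0.01],0],
    [[-0.04,0.002,0.01],0],
    [[-0.04,0.002,0.01],0],
    [[-0.04,0.002,0.01],0],
    [[-0.04,0.002,0.01],0],
    [[-0.04,0.002,0.02],0],
    [[-0.033,0.001,0.03],0],
    [[0,0,0],0]
  ],
  "jaw": 0.5
}}

```text
t: 12.05
tool_pos: [0.4162, 0.1753, 0.1949]
tool_rot: [-2.134, -2.301, 0.011]
contact_force: [-0.1, 0.2, -0.7]
opening: 0.0431
grip_force: 0.0
```

```bash
python3 - <<'E'
from go import *
rel([.418,.178,.102],4.55)
s,cs=snap("side"); cv2.imwrite("pics/m7.png",cv2.resize(s[120:320,220:460],None,fx=3,fy=3))
E
```

```text
tool [0.4162 0.1753 0.1949] psi 4.32 open 0.0431 F [-0.1  0.2 -0.7] zaxis [-0.007 -0.003 -1.   ]
  tool shift [0.0028 0.0026 0.0929] turn -0.0041
```

View pics/m7.png

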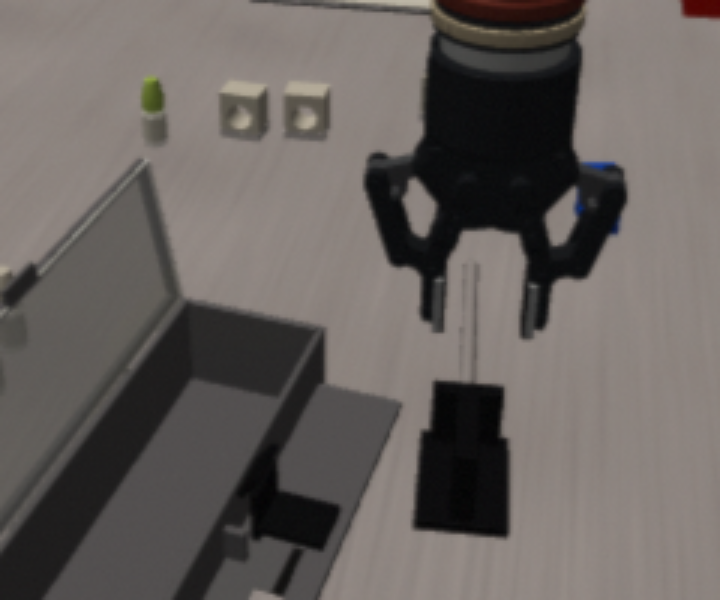

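The fingers straddle the web line. I go down and grip.

Request:
{"method": "drive_tool", "body": {
  "rows": [
    [[0.003,0.0025,0.02],-0.004],
    [[0,0,0.03],0],
    [[0,0,0.025],0],
    [[0,0,0.012],0],
    [[0,0,0.006],0],
    [[0,0,0],0]
  ]
}}

```text
t: 12.7
tool_pos: [0.4209, 0.1824, 0.1066]
tool_rot: [2.125, 2.313, 0.0]
contact_force: [0.5, -0.7, -0.2]
opening: 0.0424
grip_force: 0.0
```

Request:
{"method": "drive_tool", "body": {
  "rows": [
    [[0,0,0],0],
    [[0,0,0],0],
    [[0,0,0],0],
    [[0,0,0],0],
    [[0,0,0],0],
    [[0,0,0],0],
    [[0,0,0],0],
    [[0,0,0],0]
  ],
  "jaw": 1,
  "grip_force": 110
}}

```text
t: 13.5
tool_pos: [0.4217, 0.1823, 0.108]
tool_rot: [2.126, 2.312, 0.004]
contact_force: [-2.3, 0.6, 6.5]
opening: 0.012
grip_force: 108.3
```

```bash
python3 - <<'E'
from go import *
rel([.418,.178,.102],4.55)
E
```

```text
tool [0.4217 0.1823 0.108 ] psi 4.8 open 0.012 F [-2.3  0.6  6.5] zaxis [ 0.002  0.001 -1.   ]
  tool shift [-0.0039 -0.004   0.006 ] turn 0.0044
```

Request:
{"method": "drive_tool", "body": {
  "rows": [
    [[0,0,-0.01],0],
    [[0,0,-0.01],0],
    [[0,0,0],0],
    [[0,0,0],0]
  ]
}}

```text
t: 13.9
tool_pos: [0.4207, 0.1819, 0.1265]
tool_rot: [2.126, 2.312, 0.001]
contact_force: [-0.1, 0.5, -3.5]
opening: 0.0119
grip_force: 107.6
```

```bash
python3 - <<'E'
from meas import *
from go import rel
t,ct=snap("top"); s,cs=snap("side")
M=np.zeros((600,800,3),np.uint8); M[:320,:800]=cv2.resize(t[210:274,240:400],None,fx=5,fy=5,interpolation=2)
M[320:560,:320]=cv2.resize(s[180:240,340:420],None,fx=4,fy=4,interpolation=2)
cv2.imwrite("pics/m8.png",M); rel([.4337,0,.102],0); blocks(t,ct)
E
```

```text
tool [0.4202 0.1818 0.1258] psi 4.81 open 0.0122 F [-0.2  0.7 -3.9] zaxis [-0.001 -0.    -1.   ]
  tool shift [-0.1823 -0.0018  0.0238] turn 0.0840
block px [397.6 248.3] c mm [ 434.  -233.1] size [28.6 37.7] axis deg (x per -y) 1.4
block px [428.9 231.4] c mm [ 489.7 -322. ] size [27.9 38.2] axis deg (x per -y) -10.1
block px [410.9 188.8] c mm [ 612.  -265.1] size [27.9 37.8] axis deg (x per -y) -1.2
block px [407.8 169.6] c mm [ 669.8 -253.9] size [29.4 38.3] axis deg (x per -y) -5.2
```

View pics/m8.png

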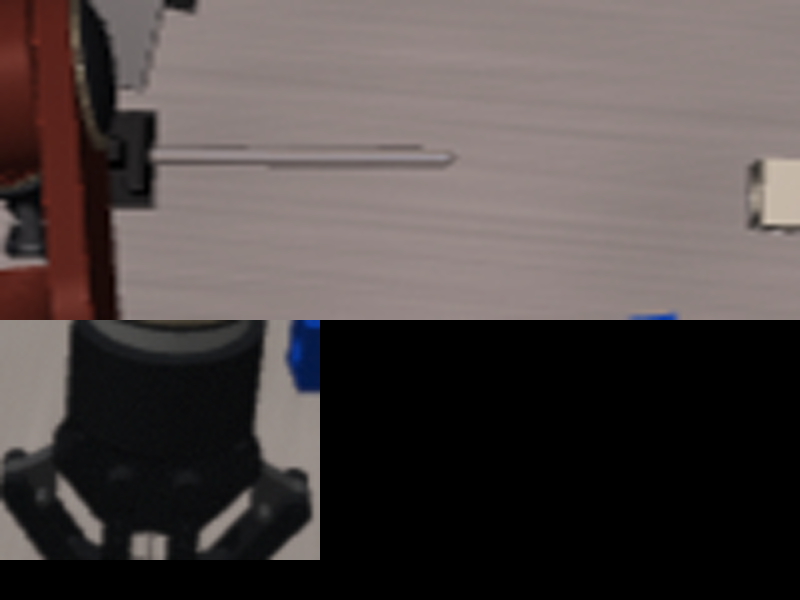

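```bash
python3 - <<'E'
from go import *
t,ct=snap("top"); g=lambda u,v:(240+u/5-.4,210+v/5-.4)
o=ctrl.get_obs(); M=Ro.from_rotvec(o["tool_rot"]).as_matrix()
for z in(.035,.041):
    a=onz(ct,*g(157,157),z);b=onz(ct,*g(456,157),z);d=b-a
    print(z,b.round(4),np.linalg.norm(d).round(4),"deg",np.degrees(np.arctan2(d[0],-d[1])).round(2),"tip in tool",(M.T@(b-o["tool_pos"])).round(4))
E
```

```text
0.035 [ 0.4385 -0.0425  0.035 ] 0.1735 deg 4.79 tip in tool [-0.225  -0.0004  0.0907]
0.041 [ 0.4379 -0.0423  0.041 ] 0.1726 deg 4.79 tip in tool [-0.2248 -0.001   0.0847]
```

```bash
cat >> go.py <<'E'
TIP=np.array([-.225,-.0005]); 
def plan(B,ax,before,z=.109):
    """TCP so that the tip is `before` m short of block centre B along the hole axis ax (deg); shifts valid after the turn"""
    o=ctrl.get_obs(); M=Ro.from_rotvec(o["tool_rot"]).as_matrix(); p=np.degrees(np.arctan2(M[1,1],M[0,1]))
    a=np.radians(ax); ty=np.array([np.cos(a),np.sin(a)]); tx=np.array([-np.sin(a),np.cos(a)])
    T=np.array(B)/1000-tx*(TIP[0]-before)-ty*TIP[1]; d=T-o["tool_pos"][:2]
    print("tool",o["tool_pos"].round(4),"psi",p.round(2),"F",o["contact_force"].round(1),"| turn",np.radians(p-ax).round(4),"then shift",(d@tx).round(4),(d@ty).round(4),(o["tool_pos"][2]-z).round(4))
E
python3 -c "
from go import *
plan((434,-233),1.5,.045)"
```

```text
tool [0.4202 0.1818 0.1257] psi 4.81 F [-0.3 -0.3 -3.3] | turn 0.0578 then shift -0.145 0.0035 0.0167
```

Request:
{"method": "drive_tool", "body": {
  "rows": [
    [[0,0,0],0.03],
    [[0,0,0],0.028],
    [[-0.03,0,0],0],
    [[-0.035,0.002,0],0],
    [[-0.035,0.0015,0],0],
    [[-0.025,0,0],0],
    [[-0.015,0,0],0],
    [[-0.005,0,0],0],
    [[0,0,0],0],
    [[0,0,0],0]
  ]
}}

```text
t: 15.05
tool_pos: [0.4278, 0.0376, 0.1261]
tool_rot: [-2.192, -2.25, -0.0]
contact_force: [-0.4, -0.0, -3.2]
opening: 0.0119
grip_force: 107.6
```

```bash
cat > look.py <<'E'
from meas import *
import sys
def look(name,roi_t,roi_s):
    t,ct=snap("top"); s,cs=snap("side"); o=ctrl.get_obs(); M=Ro.from_rotvec(o["tool_rot"]).as_matrix()
    tip=o["tool_pos"]+M@[-.225,-.0005,.0842]; print("pred tip",tip.round(4),"top",proj(ct,tip).round(1),"side",proj(cs,tip).round(1))
    I=np.zeros((600,800,3),np.uint8)
    for im,r,y0 in((t,roi_t,0),(s,roi_s,300)):
        x0,y,x1,y1=r; k=min(800/(x1-x0),300/(y1-y)); a=cv2.resize(im[y:y1,x0:x1],None,fx=k,fy=k,interpolation=2)[:300,:800]; I[y0:y0+a.shape[0],:a.shape[1]]=a; print("scale",round(k,3))
    cv2.imwrite(f"pics/{name}.png",I); blocks(t,ct,(120,330,290,470)); return t,ct,s,cs
E
python3 -c "
from look import *; from go import *
look('m9',(300,215,420,260),(330,140,450,200)); plan((434,-233),1.5,.045)"
```

```text
pred tip [ 0.4333 -0.1872  0.0419] top [380.9 246.8] side [384.  169.4]
scale 6.667
scale 5.0
block px [397.7 248.4] c mm [ 433.7 -233.5] size [27.9 37.2] axis deg (x per -y) 1.4
block px [428.9 231.5] c mm [ 489.6 -321.9] size [27.7 37.7] axis deg (x per -y) -11.5
block px [410.9 188.8] c mm [ 611.9 -265.1] size [27.8 37.7] axis deg (x per -y) -1.1
block px [407.8 169.6] c mm [ 669.7 -253.7] size [29.2 37.9] axis deg (x per -y) -6.0
tool [0.4278 0.0378 0.1261] psi 1.55 F [ 0.2  0.6 -2.9] | turn 0.0009 then shift -0.0008 -0.0004 0.0171
```

View pics/m9.png

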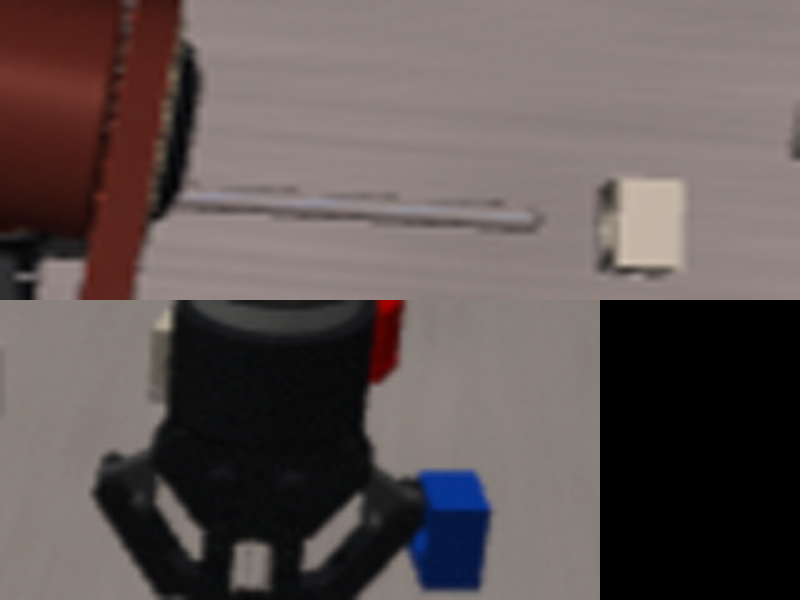

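The tip at top px (381,247.5) lines up with the block face, centre px (397.7,248.4), with the hole facing it. I lower to hole height and slide in, then check that the block has not moved.

Request:
{"method": "drive_tool", "body": {
  "rows": [
    [[0,0.0015,0.009],0],
    [[0,0,0.008],0],
    [[-0.015,0,0],0],
    [[-0.015,0,0],0],
    [[-0.015,0,0],0],
    [[-0.015,0,0],0],
    [[-0.015,0,0],0],
    [[-0.01,0,0],0],
    [[0,0,0],0]
  ]
}}

```text
t: 16.05
tool_pos: [0.4315, -0.0485, 0.1087]
tool_rot: [-2.193, -2.248, 0.001]
contact_force: [-0.2, -0.1, -2.5]
opening: 0.0119
grip_force: 107.6
```

```bash
python3 -c "
from look import *; from go import *
t,ct=snap('top'); blocks(t,ct); plan((434,-233),1.5,-.15)"
```

```text
block px [397.6 248.3] c mm [ 434.  -233.5] size [27.9 37.7] axis deg (x per -y) 1.4
block px [428.9 231.5] c mm [ 489.6 -321.8] size [27.7 38.1] axis deg (x per -y) -11.6
block px [410.9 188.8] c mm [ 612.  -265.1] size [27.8 37.8] axis deg (x per -y) -1.1
block px [407.8 169.6] c mm [ 669.8 -253.7] size [29.2 38.1] axis deg (x per -y) -6.0
tool [ 0.4314 -0.0479  0.1088] psi 1.43 F [-0.3 -0.5 -3.2] | turn -0.0012 then shift -0.1101 -0.0017 -0.0002
```

Threaded, with the block unmoved. I slide deeper, then lift.

Request:
{"method": "drive_tool", "body": {
  "rows": [
    [[-0.02,-0.0015,0],0],
    [[-0.02,0,0],0],
    [[-0.02,0,0],0],
    [[-0.02,0,0],0],
    [[-0.015,0,0],0],
    [[0,0,0],0]
  ]
}}

```text
t: 16.7
tool_pos: [0.4329, -0.1438, 0.1094]
tool_rot: [2.194, 2.248, 0.0]
contact_force: [-0.5, 0.2, -2.6]
opening: 0.0121
grip_force: 107.5
```

Request:
{"method": "drive_tool", "body": {
  "rows": [
    [[0,0,-0.008],0],
    [[0,0,-0.01],0],
    [[0,0,-0.012],0],
    [[0,0,0],0],
    [[0.03,0,0],0],
    [[0.04,0,0],0],
    [[0.04,0,0],0],
    [[0.03,0,0],0],
    [[0,0,0],0]
  ]
}}

```text
t: 17.6
tool_pos: [0.4283, 0.0001, 0.1392]
tool_rot: [-2.186, -2.255, -0.002]
contact_force: [0.2, -0.2, -3.6]
opening: 0.0122
grip_force: 107.6
```

```bash
python3 -c "
from look import *; from go import *
t,ct=snap('top'); blocks(t,ct,(150,280,290,470)); plan((489.7,-322),-10.8,.045)"
```

```text
block px [349.9 243.9] c mm [435.5 -94.8] size [29.4 38.2] axis deg (x per -y) 3.7
block px [428.9 231.5] c mm [ 489.6 -321.9] size [27.7 37.7] axis deg (x per -y) -11.5
block px [410.9 188.8] c mm [ 611.9 -265.1] size [27.8 37.7] axis deg (x per -y) -1.1
block px [407.8 169.6] c mm [ 669.7 -253.7] size [29. 38.] axis deg (x per -y) -5.8
tool [ 0.4286 -0.0014  0.1393] psi 1.71 F [-0.1 -0.9 -3.6] | turn 0.2183 then shift -0.0335 0.1206 0.0303
```

Request:
{"method": "drive_tool", "body": {
  "rows": [
    [[0,0,0],0.07],
    [[0,0,0],0.078],
    [[0,0,0],0.07],
    [[0,0.03,0],0],
    [[0,0.04,0],0],
    [[0,0.03,0],0],
    [[-0.02,0.02,0],0],
    [[-0.01,0,0],0],
    [[0,0,0],0],
    [[0,0,0],0]
  ]
}}

```text
t: 18.65
tool_pos: [0.5402, -0.0555, 0.1389]
tool_rot: [-2.425, -1.996, 0.001]
contact_force: [0.6, -0.1, -4.2]
opening: 0.0118
grip_force: 108.0
```

```bash
cat >> look.py <<'E'
def rodtip(t,ct):
    """bright rod centre near predicted tip, against prediction (top view rows)"""
    o=ctrl.get_obs(); M=Ro.from_rotvec(o["tool_rot"]).as_matrix()
    for b in(-.215,-.205,-.195,-.185):
        P=o["tool_pos"]+M@[b,-.0005,.0842]; u,v=proj(ct,P); ui,vi=int(round(u)),int(round(v))
        best=[]
        for k in(ui-1,ui,ui+1):
            col=t[vi-6:vi+7,k].max(1).astype(float); w=np.clip(col-np.median(col)-3,0,None)+np.clip(np.median(col)-col-12,0,None)
            best.append(vi-6+(w*np.arange(13)).sum()/max(w.sum(),1e-6))
        m=np.mean(best); print("b",b,"pred row",v.round(2),"seen",m.round(2),"dx mm",((onz(ct,u,m,P[2])-P)[0]*1000).round(1))
E
python3 -c "
from look import *; from go import *
t,ct=snap('top'); blocks(t,ct,(150,280,290,470)); rodtip(t,ct); plan((489.7,-322),-10.8,.045)"
```

```text
block px [428.9 231.4] c mm [ 489.7 -322.1] size [28.9 38.4] axis deg (x per -y) -10.6
block px [370.3 214.8] c mm [ 524.4 -149.5] size [30.1 39.5] axis deg (x per -y) -11.7
block px [410.9 188.8] c mm [ 612.  -265.3] size [28.7 38.4] axis deg (x per -y) 0.4
block px [407.8 169.5] c mm [ 669.9 -253.6] size [30.5 38.5] axis deg (x per -y) -5.8
b -0.215 pred row 226.07 seen 227.93 dx mm -5.4
b -0.205 pred row 225.13 seen 227.13 dx mm -5.8
b -0.195 pred row 224.19 seen 226.01 dx mm -5.3
b -0.185 pred row 223.25 seen 225.31 dx mm -6.0
tool [ 0.5401 -0.0551  0.1389] psi -11.03 F [-0.5 -0.2 -3.9] | turn -0.0041 then shift -0.0016 0.001 0.0299
```

```bash
python3 -c "
from look import *
t,ct=snap('top'); o=ctrl.get_obs(); M=Ro.from_rotvec(o['tool_rot']).as_matrix()
for b in(-.22,-.205,-.19):
    P=o['tool_pos']+M@[b,-.0005,.0842]; u,v=proj(ct,P); print(u.round(1),v.round(2),int(v)-6,t[int(v)-6:int(v)+9,int(round(u))].max(1))
P=o['tool_pos']+M@[-.225,-.0005,.0842];u,v=proj(ct,P);print(P,u,v);print(t[int(v)-2:int(v)+6,int(u)-6:int(u)+8].max(2))
"
```

```text
411.7 226.46 220 [148 146 147 150 150 147 133 140 116 135 151 148 148 146 149]
406.7 225.05 219 [147 146 145 147 151 133 149 147 101 122 147 150 147 146 146]
401.6 223.64 217 [145 145 149 146 146 146 136 155 130  83 151 149 149 147 146]
[ 0.49669252 -0.27563981  0.05471503] 413.4281959885178 226.9303095109669
[[133 136 148 148 149 150 151 151 151 151 152 152 153 152]
 [149 145 134 130 141 147 147 149 149 149 150 150 151 151]
 [147 154 154 152 148 133 134 150 151 151 150 151 150 141]
 [101 116 128 142 150 140 139 152 153 152 152 152 153 128]
 [122 105  84  92 110 116 138 155 156 156 156 155 155 140]
 [147 148 149 136 118 135 151 151 151 151 152 153 154 124]
 [150 150 151 151 151 151 151 151 151 152 152 152 144 119]
 [147 147 148 148 148 148 149 148 149 149 150 149 132 123]]
```

The rod appears 2.5 mm to −x of the prediction. I correct for that, lower, insert and check.

Request:
{"method": "drive_tool", "body": {
  "rows": [
    [[0,0.0035,0.01],0],
    [[0,0,0.01],0],
    [[0,0,0.01],0],
    [[-0.015,0,0],0],
    [[-0.015,0,0],0],
    [[-0.015,0,0],0],
    [[-0.015,0,0],0],
    [[-0.015,0,0],0],
    [[-0.015,0,0],0],
    [[0,0,0],0]
  ]
}}

```text
t: 19.75
tool_pos: [0.527, -0.1466, 0.1095]
tool_rot: [2.426, 1.995, -0.0]
contact_force: [0.0, 0.1, -3.2]
opening: 0.0122
grip_force: 111.1
```

```bash
sed -i 's/TIP=np.array(.*/TIP=np.array([-.225,-.003])/' go.py; python3 -c "
from look import *; from go import *
t,ct=snap('top'); blocks(t,ct,(150,280,290,470)); plan((489.7,-322),-10.8,-.11)"
```

```text
block px [428.9 231.4] c mm [ 489.8 -322.1] size [28.7 38.4] axis deg (x per -y) -10.6
block px [388.1 220.1] c mm [ 512.4 -201.7] size [13.2 22.9] axis deg (x per -y) -22.5
block px [411.5 184.6] c mm [ 623.7 -265. ] size [14.5 28.1] axis deg (x per -y) -88.1
block px [407.9 169.6] c mm [ 669.8 -254. ] size [29.8 38.5] axis deg (x per -y) -5.8
tool [ 0.5271 -0.1456  0.1094] psi -11.11 F [ 0.   0.2 -3. ] | turn -0.0055 then shift -0.0653 -0.0007 0.0004
```

Request:
{"method": "drive_tool", "body": {
  "rows": [
    [[-0.015,0,0],0],
    [[-0.02,0,0],0],
    [[-0.02,0,0],0],
    [[0,0,0],0],
    [[0,0,-0.01],0],
    [[0,0,-0.015],0],
    [[0,0,-0.015],0],
    [[0,0,0],0],
    [[0.03,0,0],0],
    [[0,0,0],0]
  ]
}}

```text
t: 20.8
tool_pos: [0.5227, -0.1664, 0.1495]
tool_rot: [-2.421, -2.0, -0.002]
contact_force: [-0.1, 0.5, -4.7]
opening: 0.0117
grip_force: 110.9
```

Request:
{"method": "drive_tool", "body": {
  "rows": [
    [[0.03,0,0],0],
    [[0.04,0,0],0],
    [[0.04,0,0],-0.05],
    [[0.03,0,0],-0.05],
    [[0.02,0,0],-0.05],
    [[0,0,0],-0.04],
    [[0,0,0],0],
    [[0,0,0],0]
  ]
}}

```text
t: 21.6
tool_pos: [0.5495, -0.0114, 0.1493]
tool_rot: [2.224, 2.218, -0.0]
contact_force: [-0.6, 0.3, -4.0]
opening: 0.0122
grip_force: 110.9
```

```bash
python3 -c "
from look import *; from go import *
t,ct=snap('top'); blocks(t,ct,(150,280,290,470)); plan((612,-265.2),0,.045)"
```

```text
block px [371.8 205.4] c mm [ 552.8 -152.6] size [30.1 40.2] axis deg (x per -y) -0.9
block px [351.6 202.1] c mm [558.2 -92.1] size [27.6 39.2] axis deg (x per -y) -2.1
block px [410.9 188.8] c mm [ 611.8 -265.1] size [28.8 38.3] axis deg (x per -y) 1.9
block px [407.9 169.5] c mm [ 669.8 -254. ] size [29.9 38.5] axis deg (x per -y) -6.0
tool [ 0.5495 -0.0116  0.1493] psi -0.17 F [ 0.1  0.5 -5.4] | turn -0.003 then shift 0.0164 0.0655 0.0403
```

Request:
{"method": "drive_tool", "body": {
  "rows": [
    [[0.016,0,0],0],
    [[0,0.02,0],0],
    [[0,0.025,0],0],
    [[0,0.02,0],0],
    [[0,0,0],0],
    [[0,0,0],0],
    [[0,0,0],0]
  ]
}}

```text
t: 22.35
tool_pos: [0.6136, 0.0049, 0.1487]
tool_rot: [-2.223, -2.218, 0.002]
contact_force: [-0.7, 1.1, -4.7]
opening: 0.0122
grip_force: 110.9
```

```bash
cat >> look.py <<'E'
def cols(t,ct,ty=-.003):
    o=ctrl.get_obs(); M=Ro.from_rotvec(o['tool_rot']).as_matrix()
    for b in(-.22,-.205,-.19):
        P=o['tool_pos']+M@[b,ty,.0842]; u,v=proj(ct,P); print(u.round(1),v.round(2),int(v)-5,t[int(v)-5:int(v)+8,int(round(u))].max(1))
E
python3 -c "
from look import *; from go import *
t,ct=snap('top'); blocks(t,ct,(150,280,290,470)); cols(t,ct); plan((612,-265.2),0,.045)"
```

```text
block px [410.9 188.8] c mm [ 611.8 -265.1] size [28.8 38.3] axis deg (x per -y) 1.9
block px [367.7 181. ] c mm [ 625.5 -136.6] size [30.4 36.7] axis deg (x per -y) 0.3
block px [346.7 179.8] c mm [624.  -73.6] size [32.  38.7] axis deg (x per -y) -0.6
block px [407.9 169.5] c mm [ 670.1 -254. ] size [30.7 39.3] axis deg (x per -y) -4.8
394.8 186.22 181 [149 150 151 148 145 126  97 153 152 150 151 150 150]
389.7 185.79 180 [146 149 150 152 157 157 115  89 153 150 152 150 152]
384.5 185.36 180 [145 151 151 139 152 143  90 138 151 150 152 151 152]
tool [0.6136 0.0048 0.1487] psi -0.13 F [-0.   0.9 -4.9] | turn -0.0023 then shift -0.0 0.0014 0.0397
```

Request:
{"method": "drive_tool", "body": {
  "rows": [
    [[0,0.0005,0.013],0],
    [[0,0,0.014],0],
    [[0,0,0.0125],0],
    [[-0.015,0,0],0],
    [[-0.015,0,0],0],
    [[-0.015,0,0],0],
    [[-0.015,0,0],0],
    [[-0.015,0,0],0],
    [[-0.015,0,0],0],
    [[0,0,0],0]
  ]
}}

```text
t: 23.4
tool_pos: [0.6151, -0.0878, 0.1101]
tool_rot: [2.225, 2.216, -0.0]
contact_force: [-0.2, -0.0, -2.9]
opening: 0.0116
grip_force: 115.1
```

```bash
python3 -c "
from look import *; from go import *
t,ct=snap('top'); blocks(t,ct,(140,280,290,470)); plan((612,-265.2),0,-.075)"
```

```text
block px [410.9 188.8] c mm [ 611.8 -265.1] size [28.8 38.3] axis deg (x per -y) 1.9
block px [383.3 187.6] c mm [ 610.5 -182.1] size [32.1 38.7] axis deg (x per -y) -1.1
block px [407.9 169.5] c mm [ 670.1 -254. ] size [30.6 39.4] axis deg (x per -y) -4.5
tool [ 0.615  -0.0867  0.11  ] psi -0.22 F [-0.  -0.  -2.7] | turn -0.0039 then shift -0.0285 -0.0 0.001
```

Request:
{"method": "drive_tool", "body": {
  "rows": [
    [[-0.015,0,0],0],
    [[-0.015,0,0],0],
    [[0,0,0],0],
    [[0,0,-0.01],0],
    [[0,0,-0.015],0],
    [[0,0,-0.015],0],
    [[0,0,0],0],
    [[0.03,0,0],0],
    [[0.03,0,0],0],
    [[0,0,0],0]
  ]
}}

```text
t: 24.45
tool_pos: [0.6146, -0.052, 0.1497]
tool_rot: [-2.219, -2.222, -0.002]
contact_force: [-0.3, -0.9, -5.4]
opening: 0.0112
grip_force: 114.8
```

Request:
{"method": "drive_tool", "body": {
  "rows": [
    [[0.03,0,0],0],
    [[0.03,0,0],0.04],
    [[0.03,0,0],0.05],
    [[0,0,0],0],
    [[0,0,0],0],
    [[0,0,0],0]
  ]
}}

```text
t: 25.05
tool_pos: [0.6165, 0.0339, 0.1499]
tool_rot: [2.321, 2.117, -0.0]
contact_force: [-0.1, -0.1, -5.0]
opening: 0.012
grip_force: 114.7
```

```bash
python3 -c "
from look import *; from go import *
t,ct=snap('top'); blocks(t,ct,(140,280,290,470)); plan((670,-254),-5.2,.045)"
```

```text
block px [362.8 185.6] c mm [ 609.9 -121.9] size [33.  40.6] axis deg (x per -y) -5.8
block px [338.8 181.9] c mm [615.4 -51.5] size [41.3 61.5] axis deg (x per -y) 83.9
block px [407.9 169.5] c mm [ 670.1 -254. ] size [30.6 39.4] axis deg (x per -y) -4.5
tool [0.6164 0.0337 0.1498] psi -5.31 F [ 0.3  0.4 -4.6] | turn -0.0019 then shift -0.0117 0.0824 0.0408
```

Request:
{"method": "drive_tool", "body": {
  "rows": [
    [[0,0.02,0],0],
    [[0,0.025,0],0],
    [[0,0.025,0],0],
    [[-0.0115,0.012,0],0],
    [[0,0,0],0],
    [[0,0,0],0],
    [[0,0,0],0]
  ]
}}

```text
t: 25.8
tool_pos: [0.6961, 0.0154, 0.1493]
tool_rot: [-2.321, -2.116, 0.001]
contact_force: [0.1, 0.1, -6.2]
opening: 0.0122
grip_force: 114.8
```

```bash
python3 -c "
from look import *; from go import *
t,ct=snap('top'); blocks(t,ct,(140,280,290,470)); cols(t,ct); plan((670,-254),-5.2,.045)"
```

```text
block px [408.  169.5] c mm [ 670.1 -254. ] size [31.  39.5] axis deg (x per -y) -5.0
block px [370.9 159.2] c mm [ 693.2 -142.1] size [33.1 40.5] axis deg (x per -y) -9.1
block px [347.5 155.3] c mm [699.9 -71.8] size [41.3 62.7] axis deg (x per -y) 85.2
391.7 165.17 160 [150 152 152 144 153 116 101 152 153 155 154 154 152]
386.7 164.31 159 [148 149 150 144 157 130  82 148 153 153 152 154 150]
381.6 163.45 158 [146 147 148 140 157 138  79 135 148 151 152 152 152]
tool [0.6961 0.0156 0.1494] psi -5.28 F [ 0.9 -0.3 -4.5] | turn -0.0015 then shift -0.0008 0.0015 0.0404
```

Request:
{"method": "drive_tool", "body": {
  "rows": [
    [[0,0,0.013],0],
    [[0,0,0.014],0],
    [[0,0,0.0135],0],
    [[-0.015,0,0],0],
    [[-0.015,0,0],0],
    [[-0.015,0,0],0],
    [[-0.015,0,0],0],
    [[-0.015,0,0],0],
    [[-0.015,0,0],0],
    [[0,0,0],0]
  ]
}}

```text
t: 26.85
tool_pos: [0.6886, -0.0767, 0.1096]
tool_rot: [2.323, 2.113, -0.001]
contact_force: [1.0, 0.4, -3.4]
opening: 0.0121
grip_force: 118.7
```

```bash
python3 -c "
from look import *; from go import *
t,ct=snap('top'); blocks(t,ct,(140,280,290,470)); plan((670,-254),-5.2,-.06)"
```

```text
block px [407.3 169.8] c mm [ 670.3 -251.4] size [36.9 39.6] axis deg (x per -y) -6.0
block px [384.3 165.1] c mm [ 678.7 -182.4] size [39.4 66. ] axis deg (x per -y) 84.3
tool [ 0.6886 -0.0755  0.1095] psi -5.38 F [-0.3 -0.  -2.7] | turn -0.0031 then shift -0.0144 0.0006 0.0005
```

Request:
{"method": "drive_tool", "body": {
  "rows": [
    [[-0.008,0,0],0],
    [[-0.008,0,0],0],
    [[0,0,0],0],
    [[0,0,-0.01],0],
    [[0,0,-0.015],0],
    [[0,0,-0.02],0],
    [[0,0,-0.03],0],
    [[0,0,-0.03],0],
    [[0,0,-0.02],0],
    [[0,0,-0.01],0]
  ]
}}

```text
t: 27.9
tool_pos: [0.6883, -0.0898, 0.2489]
tool_rot: [2.317, 2.114, 0.005]
contact_force: [0.9, 0.2, -5.2]
opening: 0.0121
grip_force: 118.4
```

Request:
{"method": "drive_tool", "body": {
  "rows": [
    [[0.03,-0.02,0],0],
    [[0.03,-0.03,0],0],
    [[0.03,-0.03,0],0],
    [[0.03,-0.03,0],0],
    [[0.03,-0.02,0],0],
    [[0,0,0],0],
    [[0,0,0],0]
  ]
}}

```text
t: 28.6
tool_pos: [0.5708, 0.0722, 0.2441]
tool_rot: [-2.319, -2.119, 0.001]
contact_force: [-0.5, 1.0, -5.9]
opening: 0.0119
grip_force: 118.3
```

```bash
python3 -c "
from look import *; from go import *
look('m10',(150,100,470,260),(170,60,440,380)); rel(case(0,.0925,.25),-7.4)"
```

```text
pred tip [ 0.5507 -0.1531  0.1603] top [377.4 197.6] side [336.8 127.7]
scale 1.875
scale 0.938
block px [357.1 192.1] c mm [ 588.5 -107.8] size [36.1 44.2] axis deg (x per -y) -6.2
block px [337.8 188.6] c mm [593.9 -49.3] size [44.5 52.1] axis deg (x per -y) 85.6
tool [0.5719 0.071  0.2444] psi -5.27 open 0.0116 F [ 1.1 -0.6 -5.1] zaxis [ 0.001 -0.    -1.   ]
  tool shift [ 0.2837 -0.003  -0.0057] turn 0.0371
```

View pics/m10.png

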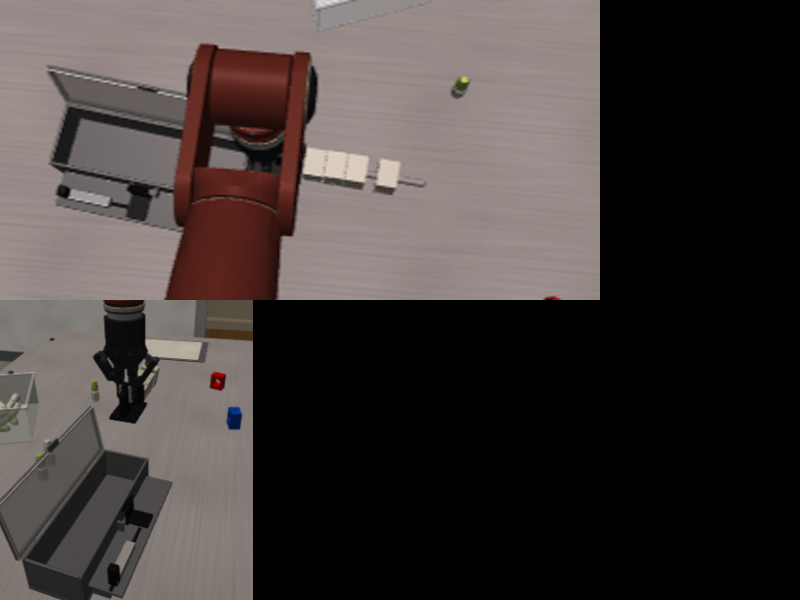

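All four blocks are on the rod and hang clear. I carry them over the case with an offset of −6 mm in x, away from the leaning lid.

Request:
{"method": "drive_tool", "body": {
  "rows": [
    [[0,0,0],0.02],
    [[0,0,0],0.017],
    [[0.02,0,-0.005],0],
    [[0.03,0,0],0],
    [[0.03,0,0],0],
    [[0.03,0,0],0],
    [[0.03,0,0],0],
    [[0.03,0,0],0],
    [[0,0,0],0]
  ]
}}

```text
t: 29.6
tool_pos: [0.5939, 0.2428, 0.2491]
tool_rot: [-2.357, -2.075, -0.003]
contact_force: [-0.3, -1.1, -4.4]
opening: 0.0126
grip_force: 118.4
```

```bash
python3 -c "
from go import *
rel(case(-.006,.0975,.25),-7.4)"
```

```text
tool [0.5939 0.2428 0.2491] psi -7.28 open 0.0126 F [-0.3 -1.1 -4.4] zaxis [ 0.     0.002 -1.   ]
  tool shift [ 0.1152 -0.019  -0.0006] turn 0.0021
```

Request:
{"method": "drive_tool", "body": {
  "rows": [
    [[0.02,-0.004,0],0.002],
    [[0.03,-0.005,0],0],
    [[0.03,-0.005,0],0],
    [[0.025,-0.005,0],0],
    [[0.01,0,0],0],
    [[0,0,0],0],
    [[0,0,0],0]
  ]
}}

```text
t: 30.3
tool_pos: [0.59, 0.3553, 0.249]
tool_rot: [2.362, 2.07, -0.002]
contact_force: [0.2, 0.4, -4.8]
opening: 0.0123
grip_force: 118.4
```

```bash
python3 -c "
from look import *; from go import *
rel(case(-.006,.0975,.1125),-7.4)
look('m11',(150,110,330,230),(170,180,370,380))
t,ct=snap('top'); cols(t,ct)"
```

```text
tool [0.59   0.3553 0.249 ] psi -7.56 open 0.0123 F [ 0.2  0.4 -4.8] zaxis [-0.    -0.001 -1.   ]
  tool shift [ 0.0042 -0.0009  0.1364] turn -0.0028
pred tip [0.5597 0.132  0.1651] top [270.3 185.1] side [303.2 185.9]
scale 2.5
scale 1.5
268.2 185.57 180 [133 132 132 143 154 121  88 132 132 131 130 130 130]
262.7 184.39 179 [132 131 123 163 163 128  81 130 131 130 131 130 131]
257.2 183.21 178 [101  80 108 156 156 115  83 122 129 129 129 129 129]
```

View pics/m11.png

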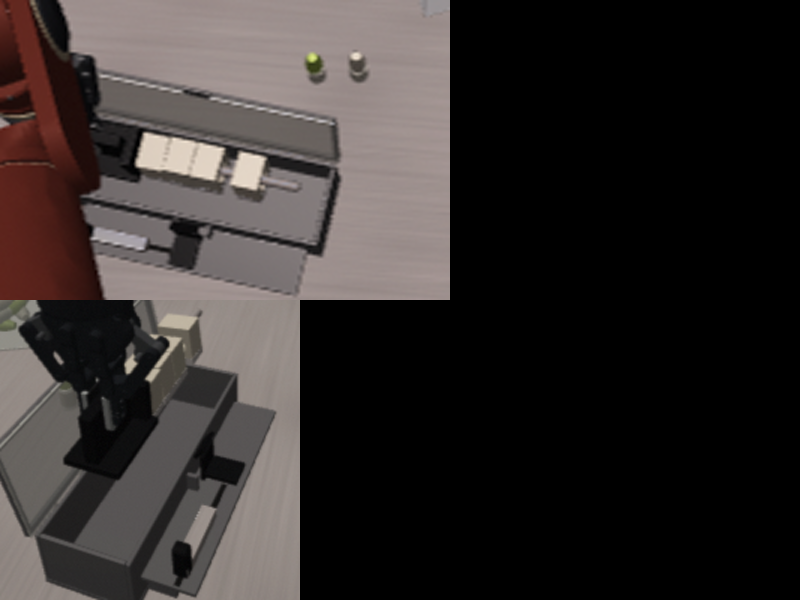

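The stack hangs over the case interior, tip at px (270,185), well inside the right wall at px (284,190). I lower in stages.

Request:
{"method": "drive_tool", "body": {
  "rows": [
    [[0.004,-0.001,0.01],-0.003],
    [[0,0,0.02],0],
    [[0,0,0.02],0],
    [[0,0,0.02],0],
    [[0,0,0.02],0],
    [[0,0,0.015],0],
    [[0,0,0.01],0],
    [[0,0,0.008],0],
    [[0,0,0.005],0],
    [[0,0,0],0]
  ]
}}

```text
t: 31.45
tool_pos: [0.589, 0.3605, 0.1209]
tool_rot: [-2.359, -2.075, 0.001]
contact_force: [-0.7, -0.7, -6.3]
opening: 0.0119
grip_force: 118.4
```

```bash
python3 -c "
from look import *; from go import *
rel(case(-.006,.0975,.1125),-7.4)
t,ct=snap('top')
tw=[]; 
for b in blocks(t,ct,(140,160,230,300)): pass"
```

```text
tool [0.589  0.3605 0.1209] psi -7.34 open 0.0119 F [-0.7 -0.7 -6.3] zaxis [-0. -0. -1.]
  tool shift [-0.0009  0.0007  0.0084] turn 0.0011
block px [254.8 189.1] c mm [572.4 194.6] size [30.6 37.9] axis deg (x per -y) -7.3
block px [230.5 184. ] c mm [581.7 267.2] size [38.7 87.8] axis deg (x per -y) 84.2
```

Request:
{"method": "drive_tool", "body": {
  "rows": [
    [[0,0,0.003],0],
    [[0,0,0.003],0],
    [[0,0,0.001],0],
    [[0,0,0],0]
  ]
}}

```text
t: 31.9
tool_pos: [0.5893, 0.3606, 0.1146]
tool_rot: [2.359, 2.075, 0.001]
contact_force: [0.2, -0.3, -3.7]
opening: 0.012
grip_force: 118.8
```

Request:
{"method": "drive_tool", "body": {
  "rows": [
    [[0,0,0.001],0],
    [[0,0,0.001],0],
    [[0,0,0],0]
  ]
}}

```text
t: 32.2
tool_pos: [0.5891, 0.3605, 0.1122]
tool_rot: [2.359, 2.075, -0.0]
contact_force: [-1.2, -0.4, -2.9]
opening: 0.012
grip_force: 118.8
```

Request:
{"method": "drive_tool", "body": {
  "rows": [
    [[0,0,0.001],0],
    [[0,0,0.001],0],
    [[0,0,0],0]
  ]
}}

```text
t: 32.5
tool_pos: [0.5892, 0.3606, 0.1107]
tool_rot: [2.359, 2.075, 0.0]
contact_force: [-0.7, -0.4, -0.6]
opening: 0.0118
grip_force: 118.9
```

Request:
{"method": "drive_tool", "body": {
  "rows": [
    [[0,0,0.001],0],
    [[0,0,0],0]
  ]
}}

```text
t: 32.7
tool_pos: [0.5894, 0.3606, 0.1105]
tool_rot: [2.359, 2.075, 0.0]
contact_force: [-2.7, -1.7, 5.5]
opening: 0.012
grip_force: 119.9
```

Request:
{"method": "drive_tool", "body": {
  "rows": [
    [[0,0,0],0],
    [[0,0,0],0],
    [[0,0,0],0],
    [[0,0,0],0]
  ],
  "jaw": 0.65,
  "grip_force": 30
}}

```text
t: 33.1
tool_pos: [0.5891, 0.3605, 0.1091]
tool_rot: [2.359, 2.075, 0.0]
contact_force: [0.1, -0.1, 0.9]
opening: 0.0296
grip_force: 0.0
```

Request:
{"method": "drive_tool", "body": {
  "rows": [
    [[0,0,-0.01],0],
    [[0,0,-0.02],0],
    [[0,0,-0.03],0],
    [[0,0,-0.04],0],
    [[0,0,-0.04],0],
    [[0,0,-0.04],0],
    [[0,0,-0.03],0],
    [[0,0,0],0]
  ]
}}

```text
t: 33.9
tool_pos: [0.5909, 0.3614, 0.3278]
tool_rot: [2.356, 2.073, 0.019]
contact_force: [0.7, 0.5, 0.9]
opening: 0.03
grip_force: 0.0
```

```bash
python3 -c "
from look import *; from go import *
rel(case(-.006,.0975,.1125),-7.4)
t,ct=snap('top');blocks(t,ct,(140,160,230,300)); s,cs=snap('side'); cv2.imwrite('pics/x.png',s)
# lid free edge: predicted side pixels for angles
for a in(1.6,1.75,1.9,2.1):
    e=[case(.05-.104*np.cos(a)*1.0,y,.072+.104*np.sin(a)) for y in(-.15,.15)]
    print(a,[proj(cs,p).round(0).tolist() for p in e],[proj(ct,p).round(0).tolist() for p in e],e[0].round(3))
"
```

```text
tool [0.5909 0.3614 0.3278] psi -7.33 open 0.03 F [0.7 0.5 0.9] zaxis [ 0.011  0.005 -1.   ]
  tool shift [-0.0036 -0.0033  0.2152] turn 0.0012
block px [197.4 205.4] c mm [509.7 355.5] size [14.6 60.6] axis deg (x per -y) 82.9
block px [254.3 189.8] c mm [570.6 196.1] size [32.4 38.9] axis deg (x per -y) -9.5
block px [230.2 184.6] c mm [579.8 268.4] size [39.7 86.9] axis deg (x per -y) 82.4
block px [243.8 143.9] c mm [708.8 243.9] size [ 6.8 68.5] axis deg (x per -y) -89.6
1.6 [[277.0, 171.0], [177.0, 279.0]] [[282.0, 164.0], [173.0, 141.0]] [0.616 0.106 0.176]
1.75 [[270.0, 170.0], [167.0, 277.0]] [[283.0, 159.0], [175.0, 136.0]] [0.632 0.104 0.174]
1.9 [[262.0, 171.0], [158.0, 276.0]] [[285.0, 154.0], [177.0, 132.0]] [0.647 0.102 0.17 ]
2.1 [[254.0, 173.0], [148.0, 278.0]] [[286.0, 149.0], [180.0, 126.0]] [0.665 0.1   0.162]
```

Released: the blocks still read as one stack with the bar standing in the case. I go behind the open lid with shut fingers.

Request:
{"method": "drive_tool", "body": {
  "rows": [
    [[-0.025,0.03,0],0],
    [[-0.025,0.03,0],0],
    [[-0.025,0.03,0],0],
    [[-0.025,0.03,0],0],
    [[0,0,0],0],
    [[0,0,0],0]
  ],
  "jaw": 1
}}

```text
t: 34.6
tool_pos: [0.6951, 0.2451, 0.3163]
tool_rot: [-2.359, -2.071, 0.006]
contact_force: [-0.1, 1.6, -0.3]
opening: -0.0001
grip_force: 0.0
```

```bash
python3 -c "
from look import *; from go import *
rel(case(.115,0,.2226),-7.4)
t,ct=snap('top');blocks(t,ct,(140,160,230,300))"
```

```text
tool [0.6951 0.2451 0.3163] psi -7.43 open -0.0001 F [-0.1  1.6 -0.3] zaxis [-0.004 -0.001 -1.   ]
  tool shift [0.0025 0.0021 0.0937] turn -0.0005
block px [243.3 187.7] c mm [573.1 231.3] size [40.2 66.5] axis deg (x per -y) 77.0
```

Request:
{"method": "drive_tool", "body": {
  "rows": [
    [[0.0025,0.002,0.02],0],
    [[0,0,0.03],0],
    [[0,0,0.03],0],
    [[0,0,0.014],0],
    [[0,0,0],0],
    [[0,0,0],0]
  ]
}}

```text
t: 35.25
tool_pos: [0.6975, 0.2489, 0.2256]
tool_rot: [2.358, 2.076, 0.001]
contact_force: [-0.2, 0.2, 0.8]
opening: -0.0003
grip_force: 0.0
```

Request:
{"method": "drive_tool", "body": {
  "rows": [
    [[0,-0.01,0],0],
    [[0,-0.01,0],0],
    [[0,-0.01,0],0],
    [[0,-0.008,0],0],
    [[0,-0.008,0],0],
    [[0,0,0],0]
  ]
}}

```text
t: 35.85
tool_pos: [0.6509, 0.2544, 0.2254]
tool_rot: [-2.358, -2.075, 0.0]
contact_force: [0.0, -1.4, -0.3]
opening: -0.0002
grip_force: 0.0
```

```bash
python3 -c "
from look import *; from go import *
rel(case(.067,0,.2226),-7.4)"
```

```text
tool [0.6509 0.2544 0.2254] psi -7.3 open -0.0002 F [ 0.  -1.4 -0.3] zaxis [-0.  0. -1.]
  tool shift [-0.0012 -0.0013  0.0028] turn 0.0018
```

Request:
{"method": "drive_tool", "body": {
  "rows": [
    [[0,-0.011,0.001],0],
    [[0,-0.0115,0.001],0],
    [[0,-0.01,0.003],0],
    [[0,-0.0095,0.004],0],
    [[0,-0.0085,0.006],0],
    [[0,-0.0085,0.0065],0],
    [[0,0,0],0]
  ]
}}

```text
t: 36.55
tool_pos: [0.5917, 0.2617, 0.2018]
tool_rot: [-2.357, -2.075, 0.005]
contact_force: [0.5, -0.1, -0.1]
opening: 0.0
grip_force: 0.1
```

```bash
python3 -c "
from look import *; from go import *
rel(case(.0095,0,.2046),-7.4)
s,cs=snap('side'); cv2.imwrite('pics/m12.png',s[120:400,120:440])"
```

```text
tool [0.5917 0.2617 0.2018] psi -7.3 open 0.0 F [ 0.5 -0.1 -0.1] zaxis [-0.003 -0.001 -1.   ]
  tool shift [-0.0008  0.0008 -0.0028] turn 0.0018
```

View pics/m12.png

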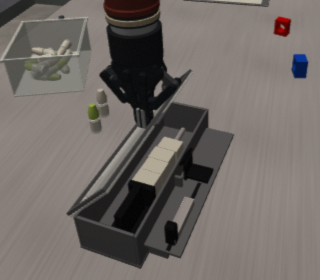

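The lid is at about 45° with the fingers behind it at crop (140,117). The bar and stack lie upright inside the case. I continue the arc down.

Request:
{"method": "drive_tool", "body": {
  "rows": [
    [[0,-0.0075,0.006],0],
    [[0,-0.0075,0.006],0],
    [[0,-0.008,0.009],0],
    [[0,-0.0075,0.009],0],
    [[0,-0.0055,0.0075],0],
    [[0,-0.0055,0.0075],0],
    [[0,0,0],0]
  ]
}}

```text
t: 37.3
tool_pos: [0.5513, 0.267, 0.1576]
tool_rot: [-2.358, -2.075, 0.002]
contact_force: [-1.0, -1.2, 1.3]
opening: 0.0
grip_force: 0.8
```

Request:
{"method": "drive_tool", "body": {
  "rows": [
    [[0,0,0.003],0],
    [[0,0,0.003],0],
    [[0,0,0.002],0],
    [[0,0,0],0]
  ]
}}

```text
t: 37.7
tool_pos: [0.5526, 0.2672, 0.1513]
tool_rot: [-2.359, -2.075, -0.001]
contact_force: [-1.5, 0.2, 2.7]
opening: 0.0
grip_force: 1.5
```

```bash
python3 -c "
from look import *; from go import *
rel(case(-.034,0,.1476),-7.4)"
```

```text
tool [0.5526 0.2672 0.1513] psi -7.34 open 0.0 F [-1.5  0.2  2.7] zaxis [ 0.     0.001 -1.   ]
  tool shift [-0.0012 -0.0032  0.0037] turn 0.0010
```

Request:
{"method": "drive_tool", "body": {
  "rows": [
    [[0,0,0.002],0],
    [[0,0,0.002],0],
    [[0,0,0.001],0],
    [[0,0,0],0]
  ]
}}

```text
t: 38.1
tool_pos: [0.5527, 0.267, 0.1471]
tool_rot: [2.359, 2.075, 0.0]
contact_force: [-4.7, -0.5, 9.2]
opening: 0.0
grip_force: 4.4
```

Request:
{"method": "drive_tool", "body": {
  "rows": [
    [[0,0,0.001],0],
    [[0,0,0.001],0],
    [[0,0,0.001],0],
    [[0,0,0],0]
  ]
}}

```text
t: 38.5
tool_pos: [0.5529, 0.2671, 0.1469]
tool_rot: [2.359, 2.075, -0.001]
contact_force: [-10.4, -3.9, 21.7]
opening: -0.0001
grip_force: 10.9
```

Request:
{"method": "drive_tool", "body": {
  "rows": [
    [[0,0,0.001],0],
    [[0,0,0],0],
    [[0,0,-0.005],0],
    [[0,0,-0.01],0],
    [[0,0,-0.02],0],
    [[0,0,-0.03],0],
    [[0,0,-0.03],0],
    [[0,0,0],0]
  ]
}}

```text
t: 39.3
tool_pos: [0.5546, 0.2676, 0.2421]
tool_rot: [2.356, 2.072, 0.013]
contact_force: [-0.0, 0.5, 1.5]
opening: 0.0003
grip_force: 0.0
```

Request:
{"method": "drive_tool", "body": {
  "rows": [
    [[0.03,0,-0.01],0],
    [[0.03,-0.01,0],0],
    [[0.03,-0.02,0],0],
    [[0.03,-0.02,0],0],
    [[0.025,0,0],0],
    [[0,0,0],0],
    [[0,0,0],0]
  ]
}}

```text
t: 40.0
tool_pos: [0.5209, 0.417, 0.2452]
tool_rot: [2.358, 2.076, -0.004]
contact_force: [0.0, -0.6, -0.3]
opening: 0.0001
grip_force: 0.0
```

```bash
python3 -c "
from look import *; from go import *
rel(case(-.086,.148,.1315),-7.4)
s,cs=snap('side'); t,ct=snap('top')
# lid state: bench region behind case where the open lid stood vs now, and interior brightness (clear lid brightens it)
for nm,p in(('floor right',(0,-.137,.005)),('floor front',(-.03,-.05,.005))):
    u,v=proj(ct,case(*p)).round().astype(int); u2,v2=proj(cs,case(*p)).round().astype(int); print(nm,(u,v),t[v,u],(u2,v2),s[v2,u2])
a=1.75
for y in(-.12,-.06):
    P=case(.05-.104*np.cos(a),y,.072+.104*np.sin(a)); u,v=proj(ct,P).round().astype(int); print('open edge',u,v,t[v-5:v+6,u].max(1))
old=cv2.imread('pics/top0.png'); print('diff to first view (lid shut), case right half', np.abs(t[150:215,245:290].astype(int)-old[150:215,245:290]).mean(), 'bench strip behind', np.abs(t[140:160,255:290].astype(int)-old[140:160,255:290]).mean())
"
```

```text
tool [0.5209 0.417  0.2452] psi -7.29 open 0.0001 F [ 0.  -0.6 -0.3] zaxis [-0.002 -0.002 -1.   ]
  tool shift [ 0.0025 -0.0043  0.1137] turn 0.0019
floor right (np.int64(278), np.int64(196)) [128 128 135] (np.int64(304), np.int64(252)) [35 35 34]
floor front (np.int64(248), np.int64(199)) [187 184 191] (np.int64(301), np.int64(285)) [44 44 45]
open edge 272 157 [150 145 145 148 144 144 147 145 147 147 145]
open edge 250 152 [151 153 155 157 152 148 154 149 148 155 153]
diff to first view (lid shut), case right half 15.053105413105413 bench strip behind 13.991428571428571
```

The lid stays shut: the interior shows the bright clear-lid tone again, and bare bench is visible where the open edge stood. Next I push the lock back from the +y side.

Request:
{"method": "drive_tool", "body": {
  "rows": [
    [[0.0025,-0.004,0.02],0.002],
    [[0,0,0.03],0],
    [[0,0,0.03],0],
    [[0,0,0.02],0],
    [[0,0,0.012],0],
    [[0,0,0],0]
  ]
}}

```text
t: 40.7
tool_pos: [0.5169, 0.4186, 0.1324]
tool_rot: [-2.362, -2.071, 0.006]
contact_force: [0.1, 0.3, -0.5]
opening: -0.0001
grip_force: 0.0
```

Request:
{"method": "drive_tool", "body": {
  "rows": [
    [[-0.008,0,0],0],
    [[-0.007,0,0],0],
    [[-0.007,0,0],0],
    [[-0.007,0,0],0],
    [[-0.007,0,0],0],
    [[-0.007,0,0],0],
    [[-0.007,0,0],0],
    [[-0.007,0,0],0],
    [[-0.005,0,0],0],
    [[0,0,0],0]
  ]
}}

```text
t: 41.7
tool_pos: [0.5092, 0.3577, 0.1344]
tool_rot: [2.362, 2.072, -0.002]
contact_force: [0.4, 0.9, -0.5]
opening: -0.0
grip_force: 0.0
```

```bash
python3 -c "
from look import *; from go import *
rel(case(-.086,.079,.1335),-7.4)"
```

```text
tool [0.5092 0.3577 0.1344] psi -7.48 open -0.0 F [ 0.4  0.9 -0.5] zaxis [-0.001 -0.001 -1.   ]
  tool shift [-0.0064 -0.0005  0.0009] turn -0.0015
```

Request:
{"method": "drive_tool", "body": {
  "rows": [
    [[-0.002,0,0],0],
    [[-0.002,0,0],0],
    [[-0.002,0,0],0],
    [[-0.002,0,0],0],
    [[0,0,0],0]
  ]
}}

```text
t: 42.2
tool_pos: [0.5083, 0.3504, 0.1345]
tool_rot: [2.361, 2.072, -0.001]
contact_force: [0.1, -0.2, -0.2]
opening: 0.0
grip_force: 0.2
```

Request:
{"method": "drive_tool", "body": {
  "rows": [
    [[-0.002,0,0],0],
    [[-0.001,0,0],0],
    [[-0.001,0,0],0],
    [[0,0,0],0]
  ]
}}

```text
t: 42.6
tool_pos: [0.5081, 0.3491, 0.1348]
tool_rot: [-2.358, -2.069, -0.009]
contact_force: [2.1, 11.0, -6.4]
opening: 0.0
grip_force: 5.7
```

Request:
{"method": "drive_tool", "body": {
  "rows": [
    [[-0.001,0,0],0],
    [[-0.001,0,0],0],
    [[0,0,0],0]
  ]
}}

```text
t: 42.9
tool_pos: [0.5079, 0.3485, 0.1349]
tool_rot: [-2.357, -2.068, -0.015]
contact_force: [3.4, 16.9, -8.4]
opening: 0.0003
grip_force: 8.6
```

Request:
{"method": "drive_tool", "body": {
  "rows": [
    [[0.012,0,0],0],
    [[0,0,-0.03],0],
    [[0,0,-0.04],0],
    [[0,0,-0.04],0],
    [[0.04,0,-0.02],0],
    [[0.05,0,0],0],
    [[0.05,0,0],0],
    [[0.05,0,0],0],
    [[0,0,0],0],
    [[0,0,0],0]
  ]
}}

```text
t: 43.9
tool_pos: [0.5337, 0.5457, 0.2634]
tool_rot: [2.359, 2.073, -0.004]
contact_force: [-0.1, -0.6, 0.2]
opening: 0.0001
grip_force: 0.0
```

```bash
python3 -c "
from look import *; from go import *
rel(case(-.086,.079,.1335),-7.4)
t,ct=snap('top'); s,cs=snap('side')
from meas import blocks
blocks(t,ct,(140,160,230,300))
# fin: dark pixels on the ledge, in case coordinates on the plane of the fin top
hits=[]
for v in range(190,225):
  for u in range(170,250):
    P=onz(ct,u,v,.073)[:2]-CC; x,y=P@CX,P@CY
    if abs(x+.086)<.008 and t[v,u].max()<40: hits.append(y)
print('dark y (mm) hist',np.histogram(np.array(hits)*1000,bins=np.arange(-40,150,10)))
"
```

```text
tool [0.5337 0.5457 0.2634] psi -7.37 open 0.0001 F [-0.1 -0.6  0.2] zaxis [-0.001 -0.002 -1.   ]
  tool shift [-0.1956 -0.0006  0.1304] turn 0.0005
block px [189.3 183.5] c mm [573.6 388.5] size [15.5 25.3] axis deg (x per -y) -7.9
block px [235.4 182.6] c mm [582.1 259. ] size [ 77.  270.6] axis deg (x per -y) 82.9
dark y (mm) hist (array([ 0,  0, 14, 19, 20,  0,  0,  0,  4, 19, 10,  7,  6,  6,  7,  6,  0,
        0]), array([-40, -30, -20, -10,   0,  10,  20,  30,  40,  50,  60,  70,  80,
        90, 100, 110, 120, 130, 140]))
```

```bash
python3 -c "
from station import ctrl
print(ctrl.finish_job())"
```

```text
the job is handed in; nothing more can be done
None
```

I handed the job in: all four white blocks are on the bar, standing in the case, the lid stayed shut when I let go, the lock is at its back stop, and I left the bottles alone; the hand-in gave no verdict.

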